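# Mark a batch of packing blocks in a spring-catch leaf jig

### The job

Mark the pine blocks in the leaf jig: press the catch's thumb key so that the leaf springs open, seat every block in a nest, swing the leaf over and press its free edge down until the catch clicks and holds it, then strike the sprung punch fully down with the mallet. Lay the mallet back where it lay, let the leaf spring open again with the key, lay all the marked blocks flat in the steel tray, and shut the empty jig until it clicks. Do not push the punch with the fingers, and leave the other things on the table alone.

Things in the scene. Friction and masses are not known exactly. Their poses are not given: they have to be found in the camera images.
- jig: leaf jig fixed to the table: dark steel base 176 x 256 mm (its x, y), top 14 mm above the table; origin at the middle of its underside, +x to the leaf's hinge at the back, catch in front (-x), y along the row of nests. Nests are 80 mm apart, so 35 mm lies free between neighbouring blocks; any nest may be used; the shut leaf clears the blocks by 5 mm
- nest_1 (a point): the rightmost (-y) of the jig's three nests: point at the middle of the nest floor, where a block's origin belongs, 14 mm above the table. Axes as the jig: the block lies with its 90 mm length along the jig's x, either way round. Four steel dowels 10.5 mm high stand 3 mm clear of its long sides, 32 mm fore and aft of the middle; end bars 10 mm high, 3 mm clear of its ends
- nest_2 (a point): the middle of the jig's three nests: point at the middle of the nest floor, where a block's origin belongs, 14 mm above the table. Axes as the jig: the block lies with its 90 mm length along the jig's x, either way round. Four steel dowels 10.5 mm high stand 3 mm clear of its long sides, 32 mm fore and aft of the middle; end bars 10 mm high, 3 mm clear of its ends
- nest_3 (a point): the leftmost (+y) of the jig's three nests: point at the middle of the nest floor, where a block's origin belongs, 14 mm above the table. Axes as the jig: the block lies with its 90 mm length along the jig's x, either way round. Four steel dowels 10.5 mm high stand 3 mm clear of its long sides, 32 mm fore and aft of the middle; end bars 10 mm high, 3 mm clear of its ends
- leaf (a joint): hinge of the aluminium leaf (240 mm wide, 137 mm from hinge to free edge, 10 mm thick), rad: 0 shut on its stop, 1.8 fully open, upright and leaning a little away from the robot. Shut and latched at the start. A weak spring always opens it (1.5 N at the edge). Held by the catch it reads 0 to 0.02; not yet clicked, over 0.03. Passing the catch takes up to about 12 N at leaf_edge, from 0.12 to 0.07
- leaf_hinge (a point): point on the leaf's hinge axis, mid width, 56 mm above the table. It turns with the leaf: -x points from the hinge to the free edge, z is square to the leaf (up when shut, to the back when open), y is the hinge axis
- leaf_edge (a point): point on the leaf's outer face (top when shut), mid width, 110 mm from the hinge axis and 27 mm short of the free edge: the place to push the leaf over from behind and to press it down. A rib 5 mm high and 8 mm wide crosses the face 12 to 20 mm beyond it; the punch bar begins 32 mm from it on the other side. Axes as leaf_hinge
- catch (a joint): rocking spring catch at the middle of the jig's front, rad: 0 at rest, to 0.36 with its thumb key fully down. The leaf's tongue pushes it aside on the way down, then it snaps back to 0, hook over the tongue. A shut leaf comes free at about 0.14 (key 4 mm down, about 6 N at key_top; its stop is 10 mm down, 8 N)
- key_top (a point): middle of the ribbed top of the catch's thumb key (40 mm wide along the jig's y, 24 mm free along x), 41 mm above the table, 113 mm in front of the jig's middle. Press straight down. The hook, 34 mm wide, stands 34 to 43 mm behind it, to 76 mm above the table
- punch (a joint): travel of the sprung gang punch on the leaf, m: 0 up, 0.007 fully down; 4 N to start, 9 N fully down; springs back by itself. A dark steel bar 190 x 20 mm over the middle of the leaf, with a round steel knob on it and a point under it for each nest: one full stroke marks every block
- striker (a point): middle of the flat top of the punch's knob (30 mm wide, 14 mm above the bar, 35 mm above the leaf's face), the place to strike; 94 mm above the table when the leaf is shut, over the middle nest. Its z points out of the leaf's outer face
- mallet: short mallet that strikes with the side of its head: black eight-sided head, 50 mm across flats, 60 mm long; pale handle 22 x 22 mm in line with it. Origin at the head's centre, x along the axis, handle from 30 to 152 mm towards -x. 260 g, balance point 13 mm towards the handle. Lies level on a flat of its head, axis and handle 25 mm above the table; any flat may strike
- tray: shallow open steel tray fixed to the table, 236 x 126 x 22 mm (its x, y, z), wall and floor 3 mm; origin at the centre of its underside. Three blocks fit side by side with their length across it (along its y), 65 to 70 mm apart along its x
- block_a: pine packing block, plain wood, 45 x 90 x 30 mm (its x, y, z), 60 g; origin at the centre of its underside, z up, long axis along its y. Lies flat on the table at the start, left of the jig or in front of it on the right. Two or three of the three blocks are present; an absent one reads None from the start
- block_b: pine packing block, plain wood, 45 x 90 x 30 mm (its x, y, z), 60 g; origin at the centre of its underside, z up, long axis along its y. Lies flat on the table at the start, left of the jig or in front of it on the right. Two or three of the three blocks are present; an absent one reads None from the start
- block_c: pine packing block, plain wood, 45 x 90 x 30 mm (its x, y, z), 60 g; origin at the centre of its underside, z up, long axis along its y. Lies flat on the table at the start, left of the jig or in front of it on the right. Two or three of the three blocks are present; an absent one reads None from the start
- oil_bottle: bystander: oil bottle with spout, 46 mm wide, 135 mm high, origin under its middle
- tin_small: bystander: small round tin, 65 mm wide, 41 mm high, origin under its middle
- bolt_2: bystander: brown hex bolt standing on its head, 26 mm wide, 69 mm high, origin under its middle
- knob_star: bystander: black star knob lying flat in front of the jig, 45 mm wide, 18 mm high, origin under its middle

How it is judged:
On the way, in this order (a step that is already met when the one before it is completed fails the run):
1. the leaf has sprung open (beyond 1.4 rad) (value of joint leaf above 1.4 rad), for 0.2 s.
2. every block present is seated in a nest, and the leaf is shut and held by the catch, not by the fingers (value of joint leaf below 0.04 rad and contact force between the fingers and jig below 0.5 N and (distance between block_a and nest_1 below 0.008 m or distance between block_a and nest_2 below 0.008 m or distance between block_a and nest_3 below 0.008 m) and angle between each of block_a, block_b, block_c's own z axis and vertical below 0.06 rad and (distance between block_b and nest_1 below 0.008 m or distance between block_b and nest_2 below 0.008 m or distance between block_b and nest_3 below 0.008 m) and (distance between block_c and nest_1 below 0.008 m or distance between block_c and nest_2 below 0.008 m or distance between block_c and nest_3 below 0.008 m)), for 0.2 s.
3. the punch is struck fully down (at least 6 mm) with the mallet, the leaf latched and the blocks in their nests (value of joint punch above 0.006 m and contact force between mallet and jig above 1 N and value of joint leaf below 0.04 rad and (distance between block_a and nest_1 below 0.008 m or distance between block_a and nest_2 below 0.008 m or distance between block_a and nest_3 below 0.008 m) and angle between each of block_a, block_b, block_c's own z axis and vertical below 0.06 rad and (distance between block_b and nest_1 below 0.008 m or distance between block_b and nest_2 below 0.008 m or distance between block_b and nest_3 below 0.008 m) and (distance between block_c and nest_1 below 0.008 m or distance between block_c and nest_2 below 0.008 m or distance between block_c and nest_3 below 0.008 m)).
4. the leaf has sprung open again (beyond 1.4 rad) (value of joint leaf above 1.4 rad), for 0.2 s.
At the end, for the whole second after the job is handed in: every block present lies flat on the floor of the tray (origin within 105 mm along and 50 mm across of the tray's middle), at rest; the mallet lies on the table within 100 mm of where it lay at the start; the leaf is shut and held by the catch (below 0.04 rad) (x of block_a in the frame of tray between -0.105 and 0.105 m and y of block_a in the frame of tray between -0.05 and 0.05 m and z of block_a in the frame of tray between -0.002 and 0.01 m and angle between each of block_a, block_b, block_c's own z axis and vertical below 0.1 rad and linear speed of each of block_a, block_b, block_c, mallet below 0.02 m/s and x of block_b in the frame of tray between -0.105 and 0.105 m and y of block_b in the frame of tray between -0.05 and 0.05 m and z of block_b in the frame of tray between -0.002 and 0.01 m and x of block_c in the frame of tray between -0.105 and 0.105 m and y of block_c in the frame of tray between -0.05 and 0.05 m and z of block_c in the frame of tray between -0.002 and 0.01 m and value of joint leaf below 0.04 rad and distance of mallet from where it was at the start of the episode below 0.1 m and height (world z) of mallet below 0.032 m); the robot touches nothing.
It fails at once if the fingers press the punch down (more than 4 mm) (value of joint punch above 0.004 m and contact force between mallet and jig below 0.1 N and contact force between the fingers and jig above 2 N).
It fails at once if a bystander is moved more than 30 mm (distance of any of oil_bottle, tin_small, bolt_2, knob_star from where it was at the start of the episode above 0.03 m).
Of block_a, block_b, block_c only 2 to 3 are there at a start; the rules pass over those that are not, and their reading is None.
At some moment in a run one of block_a, block_b, block_c may be knocked a few centimetres aside while the robot is not near it.
Once in a run the grip may slacken for a moment while it holds something.
It also fails if it takes over 210 s, if anything falls off the work surface, if the arm or the gripper's body presses on something with over 40 N, if the wrist force passes 120 N, or if a joint passes its speed limit or range.

### The arm

A 6-joint arm with a two-finger parallel gripper is mounted at the origin on a cart in front of the work surface, level with it; the furniture and walls round the work are solid. World frame = base frame: x ahead of the robot, y to its left, z up, the work surface at z = 0. Lengths are in m, angles in rad, forces in N, time in s.
With the tool pointing down it reaches from about 0.25 to 0.775 m from the base axis. Payload 4 kg.
Tool frame: the origin (TCP) lies at the very end of the fingers, on their centre line; the grasp point (between the pads) lies 19 mm behind it; z points along the fingers, y is the direction in which the jaws open and shut (so a half turn about z gives the same grasp; the last joint's range is limited). The gripper opens to 85 mm and grips with 20 to 120 N. Pads are 22 mm wide; open, the fingers measure 114 mm over their backs; the gripper's body (76 mm by 85 mm) begins 54 mm behind the grasp point. The pads swing forward as they close: fully open they stand 13 mm farther back than shut.
Start: joints at [-1.319, 0.087, 1.371, -0, 1.684, -0.103], TCP at [0.191, -0.516, 0.231] pointing down, gripper open.
Joint ranges: [-3.1, 3.1], [-0.76, 2.03], [0.27, 2.55], [-1.08, 4.22], [0.17, 2.65], [-2.57, 2.57]. Speed limits (rad/s): [2.79, 2.79, 3.14, 3.14, 3.14, 3.14].

### API

Orientations are given as a 3x3 rotation matrix whose columns are the frame's x, y, z axes.
In Python, from rig import * gives the robot as it stands.
- The arm moves only by the tool send_rows, never from a script. Its argument "steps" is a list that holds one entry, the list of rows, each a list of 7 numbers: the shift along the tool's x, y, z in mm, then the turn, a rotation vector about the tool's x, y, z in rad, then the opening, from 0 (shut) to 1 (fully open). In form: [[[dx, dy, dz, ax, ay, az, fingers], ...]]. A call has 1 to 12 rows; each row shifts and turns the commanded pose from where the row before left it, along the tool's axes as they then stand; what a row does not reach is not made up. A row lasts 1/10 s, in which the tool goes at most 50 mm and 8.59 degrees, less where a joint would pass 70% of its speed; a pose out of reach is approached as far as the arm can. A call is refused whole if a number of a shift passes 50 or a number of a turn 0.15, either way. A call with a gripper value outside its range is refused whole. The fingers move at their own pace and stop on an object; "force" is the grip in N (left out, the last holds). Time passes only in rows, so rows that do not move let the fingers close. It gives the time, the measured TCP pose, the force and the opening at its end, in the units of the state.
- sense(): the state, without advancing time (a new reading comes with each control period).
- snapshot(name): name is "scene" or "top"; returns (picture, depth): 480x640x3 uint8, red, green, blue; 480x640 float32, m along the optical axis (not along the pixel's ray), 0 where there is no reading.
- camera_model(name): a dict with "mtx" (3x3 intrinsics, pixels), "rvec" (rotation vector, rad) and "tvec" (3), from world to camera coordinates, as OpenCV has them. Camera axes: x right, y down, z forward; pixel columns grow to the right and rows downward; lengths in m; the calibration is good to about 2 mm. A picture is of the moment at which its call begins. camera_model takes no time and is no camera call.
- hand_in(): hands the job in, once; it reports no verdict.
Trained networks look in the newest picture that a camera, given by its name, has taken for a name from the list of things; names that differ only in an ending like _2 or _b are one class to them, and where a whole thing is asked for, a point or a joint stands for the part that bears it (a point fixed in the world has none). Each returns a list of dicts, best first, with "conf" (0 to 1); they miss things now and then, are a little off and sometimes report something else, mostly with a low value. They report only what shows in the picture. A call takes as long as a camera call.
- boxes_of(camera, query): "location" ([x, y, z] in m, in world coordinates, good to about 4 mm: the middle of the surface that is visible of it).
- tip_of(camera, query): "location" ([x, y, z] in m, in world coordinates, good to about 4 mm: a listed point, or the origin of a listed thing).
The state is a dict: "time": time; "qpos": joint angles; "qvel": joint speeds; "joint_torque": joint torques, N m; "tcp_pos": TCP position; "eef_rot": TCP orientation; "contact_force": force on the tool from outside, world axes, zero at the start; "wrist_torque": the same for the moment, N m; "width": finger opening in m.
Only numpy, scipy, OpenCV 4.12 (cv2) and the standard library are available. Lean on these libraries where they do the work, as an engineer would, in place of code of your own. Each camera call takes 0.05 s, during which the arm holds its last target.

## Working session

There is one attempt and no reset: what is moved stays moved. The work goes in short steps, Python scripts to look and compute and a tool call to move; the robot and the scene stay as the last step left them, time stands still between calls to the robot, and variables do not carry over. Pictures are saved under pics/ and viewed, and the job is handed in when it is done.

Besides the shell and the picture viewer there is one more tool, called after "Call:" in YAML: its name, and indented under it one key for each argument. send_rows: Moves the arm, as the interface text tells. Its arguments: {"type":"object","properties":{"steps":{"type":"array"},"force":{"type":"number"}},"required":["steps"]}

```bash
ls; mkdir -p pics
python3 - <<'E'
from rig import *
import cv2,numpy as np
print(sense())
for c in ("scene","top"):
    p,d=snapshot(c); cv2.imwrite(f"pics/a_{c}.png",p[:,:,::-1]); print(c,camera_model(c))
E
```

```text
pics
{'time': 0.0, 'qpos': array([-1.31911906e+00,  8.79483341e-02,  1.37227535e+00, -3.57898209e-05,
        1.68360344e+00, -1.03149173e-01]), 'qvel': array([ 0.00172674, -0.00149276, -0.00187295, -0.00056441,  0.00100648,
        0.00025607]), 'joint_torque': array([ 2.87854800e-04, -3.51863194e+01, -3.13268209e+01, -3.06569909e-04,
        1.09877819e-02, -2.49613194e-06]), 'tcp_pos': array([ 0.1909178 , -0.51526061,  0.23013207]), 'eef_rot': array([[ 9.37708246e-01,  3.47423225e-01, -5.90889433e-04],
       [ 3.47423673e-01, -9.37705789e-01,  2.15522022e-03],
       [ 1.94693115e-04, -2.22625675e-03, -9.99997503e-01]]), 'contact_force': array([ 0.66070452, -0.24692063,  0.77085922]), 'wrist_torque': array([-0.01211547, -0.07017691,  0.01059686]), 'width': 0.08523364060652577}
scene {'mtx': array([[564.24197044,   0.        , 307.23690816],
       [  0.        , 564.24197044, 238.61083574],
       [  0.        ,   0.        ,   1.        ]]), 'rvec': array([ 1.22798025, -2.14651948,  1.07471497]), 'tvec': array([0.31891779, 0.35758476, 1.1550719 ])}
top {'mtx': array([[505.97664597,   0.        , 327.39739157],
       [  0.        , 505.97664597, 238.50877995],
       [  0.        ,   0.        ,   1.        ]]), 'rvec': array([ 2.18104576, -2.14868244,  0.12647736]), 'tvec': array([0.039155  , 0.60679922, 1.4822677 ])}
```

View pics/a_scene.png

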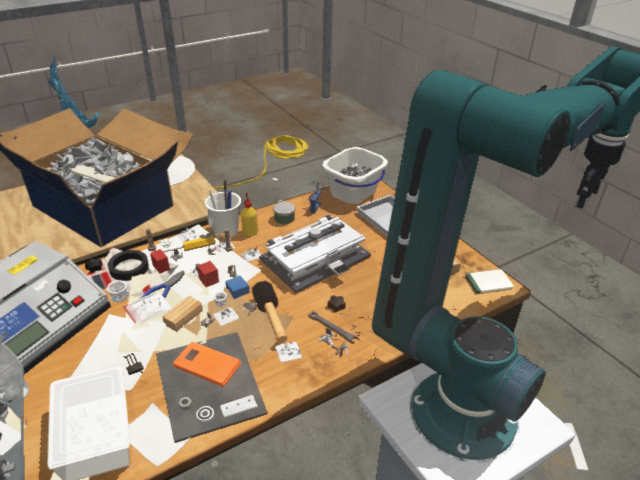

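View pics/a_top.png

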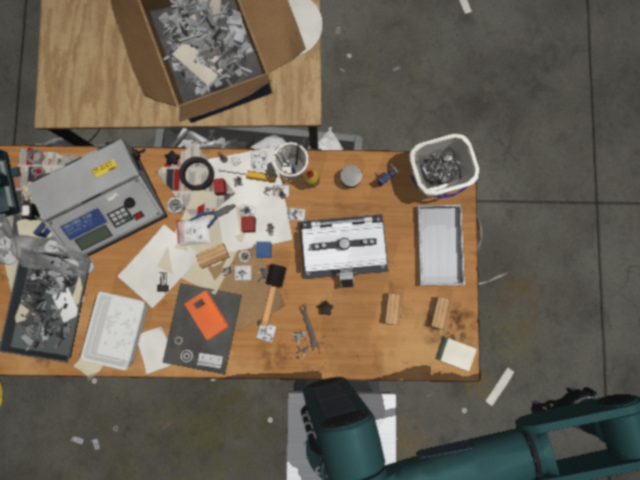

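Run:
```python
from rig import *
import numpy as np
np.set_printoptions(precision=4,suppress=True)
for c in ("top","scene"):
    snapshot(c)
    for q in ["jig","key_top","striker","leaf_edge","leaf_hinge","nest_1","nest_2","nest_3","mallet","tray","block_a","oil_bottle","tin_small","bolt_2","knob_star"]:
        print(c,q,[(np.round(r["location"],4).tolist(),round(float(r["conf"]),2)) for r in tip_of(c,q)][:4])
print(sense()["time"])
```

```text
top jig [([0.5879, 0.0015, -0.0019], 0.72), ([0.5469, -0.0031, 0.0603], 0.7), ([0.3998, -0.1519, -0.0004], 0.65)]
top key_top [([0.4757, -0.0102, 0.0394], 0.57), ([0.5979, -0.0763, 0.01], 0.32), ([0.5867, 0.0015, 0.0944], 0.16)]
top striker [([0.5877, -0.0012, 0.0941], 0.86)]
top leaf_edge [([0.5483, -0.003, 0.0578], 0.97), ([0.585, 0.0827, 0.0129], 0.5)]
top leaf_hinge [([0.6542, 0.0087, 0.0523], 0.96), ([0.405, 0.0487, 0.0005], 0.26), ([0.795, 0.0971, -0.0059], 0.25)]
top nest_1 [([0.5817, 0.0825, 0.0126], 0.95), ([0.5955, -0.0815, 0.0134], 0.72), ([0.5455, -0.0032, 0.0622], 0.71), ([0.4958, 0.2055, 0.0266], 0.26)]
top nest_2 [([0.5817, 0.0825, 0.0126], 0.95), ([0.5955, -0.0815, 0.0134], 0.72), ([0.5455, -0.0032, 0.0622], 0.71), ([0.4958, 0.2055, 0.0266], 0.26)]
top nest_3 [([0.5817, 0.0825, 0.0126], 0.95), ([0.5955, -0.0815, 0.0134], 0.72), ([0.5455, -0.0032, 0.0622], 0.71), ([0.4958, 0.2055, 0.0266], 0.26)]
top mallet [([0.4969, 0.2054, 0.0281], 0.94)]
top tray [([0.5979, -0.2922, -0.0006], 0.58)]
top block_a [([0.4005, -0.1504, 0.0002], 0.89), ([0.5516, 0.4007, 0.0007], 0.87), (
[... 947 characters left out ...]

scene nest_3 [([0.5866, -0.0, 0.0123], 0.89), ([0.5775, 0.0815, 0.0141], 0.64), ([0.5956, -0.0781, 0.0144], 0.56), ([0.4746, -0.0116, 0.0411], 0.33)]
scene mallet [([0.4942, 0.1989, 0.0272], 0.71), ([0.6497, 0.0071, 0.06], 0.63), ([0.4018, 0.0498, -0.0012], 0.37)]
scene tray [([0.5943, -0.2926, 0.0017], 0.68)]
scene block_a [([0.551, 0.3958, 0.0015], 0.7), ([0.3922, -0.292, 0.0002], 0.52), ([0.5908, -0.0019, 0.0979], 0.35)]
scene oil_bottle [([0.7898, 0.0976, 0.0001], 0.88)]
scene tin_small [([0.7985, -0.0238, -0.0004], 0.91)]
scene bolt_2 [([0.7464, 0.1893, -0.0007], 0.66)]
scene knob_star [([0.4026, 0.0493, 0.0002], 0.63), ([0.65, 0.0081, 0.055], 0.5), ([0.4935, 0.1982, 0.0268], 0.5)]
1.7
```

```bash
cat > h.py <<'E'
from rig import *
import numpy as np,cv2
from scipy.spatial.transform import Rotation as R
np.set_printoptions(precision=4,suppress=True)
def pts(cam,pd=None):
    p,d=pd if pd else snapshot(cam); m=camera_model(cam); K=m["mtx"]; Rm=cv2.Rodrigues(np.array(m["rvec"]))[0]
    v,u=np.mgrid[:480,:640]
    c=np.stack([(u-K[0,2])/K[0,0]*d,(v-K[1,2])/K[1,1]*d,d],-1)
    w=(c-np.array(m["tvec"]).ravel())@Rm
    w[d<=0]=np.nan
    return p,w
def rect(w,c,r,z0,z1):
    """minAreaRect of world points with z in range near c: centre, size, angle of long axis"""
    m=(np.hypot(w[...,0]-c[0],w[...,1]-c[1])<r)&(w[...,2]>z0)&(w[...,2]<z1)
    n,l,st,_=cv2.connectedComponentsWithStats(m.astype(np.uint8))
    if n<2: return None
    k=1+np.argmax(st[1:,4]); P=w[l==k]
    (cx,cy),(a,b),t=cv2.minAreaRect((P[:,:2]*1000).astype(np.float32)); t=np.radians(t)
    if b>a: a,b=b,a; t+=np.pi/2
    t=(t+np.pi/2)%np.pi-np.pi/2
    return np.array([cx/1000,cy/1000]),(round(a,1),round(b,1)),round(t,3),len(P),round(float(np.median(P[:,2])),4)
def Rdown(yaw):
    c,s=np.cos(yaw),np.sin(yaw); return np.array([[c,s,0],[s,-c,0],[0,0,-1.]])
def go(pos,yaw=None,Rt=None):
    """shift (tool axes, mm) and turn to target from the present measured pose"""
    s=sense(); E=np.array(s["eef_rot"]); Rt=Rdown(yaw) if Rt is None else Rt
    rv=R.from_matrix(E.T@Rt).as_rotvec(); d=E.T@(np.array(pos)-s["tcp_pos"])*1000
    print("t",round(s["time"],2),"tcp",s["tcp_pos"],"shift(now axes)",d.round(1),"turn",rv.round(3),"shift in target axes",(Rt.T@(np.array(pos)-s["tcp_pos"])*1000).round(1),"F",np.round(s["contact_force"],1),"w",round(s["width"],4))
E
python3 - <<'E'
from h import *
p,w=pts("top")
for n,c,r,z0,z1 in [("bR1",(.4,-.151),.065,.015,.05),("bR2",(.391,-.291),.065,.015,.05),("bL",(.551,.4),.065,.02,.05),("tray",(.597,-.292),.16,.012,.04),("jig",(.587,0),.17,.05,.07),("mal",(.45,.2),.13,.012,.07),("mhandle",(.41,.205),.08,.02,.05)]:
    print(n,rect(w,c,r,z0,z1))
cv2.imwrite("pics/crop1.png",cv2.resize(p[180:370,180:500,::-1],None,fx=2.5,fy=2.5,interpolation=cv2.INTER_CUBIC))
E
```

```text
bR1 (array([ 0.4   , -0.1521]), (90.1, 45.6), np.float64(-0.114), 476, 0.0296)
bR2 (array([ 0.3909, -0.2934]), (90.1, 47.0), np.float64(-0.246), 491, 0.0296)
bL (array([0.5512, 0.3946]), (91.0, 46.0), np.float64(-1.167), 468, 0.0293)
tray (array([ 0.596 , -0.2946]), (244.5, 134.9), np.float64(0.032), 599, 0.0222)
jig (array([ 0.5856, -0.0002]), (241.4, 157.2), np.float64(-1.483), 3290, 0.0599)
mal (array([0.4267, 0.2189]), (203.6, 53.5), np.float64(-0.236), 716, 0.0379)
mhandle (array([0.4205, 0.2217]), (148.7, 49.7), np.float64(-0.29), 430, 0.0352)
```

View pics/crop1.png

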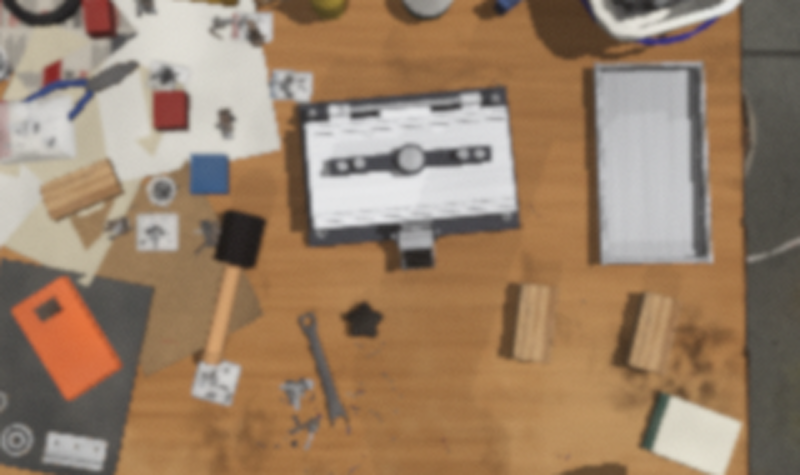

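Run:
```python
from h import *
go([.471,-.011,.09],.09)
```

```text
t 1.75 tcp [ 0.1911 -0.5158  0.2314] shift(now axes) [ 437.9 -376.1  141.3] turn [ 0.    -0.     0.265] shift in target axes [ 324.2 -477.5  141.4] F [-0.1 -0.5 -0.4] w 0.0854
```

Call:
send_rows:
  steps:
    - [[0,0,0,0,0,0.1325,0],[0,0,0,0,0,0.1325,0],[32,-47.5,10,0,0,0,0],[32,-47.5,10,0,0,0,0],[32,-47.5,10,0,0,0,0],[32,-47.5,10,0,0,0,0],[32,-47.5,10,0,0,0,0],[32,-47.5,10,0,0,0,0],[32,-47.5,10,0,0,0,0],[32,-47.5,10,0,0,0,0],[32,-47.5,10,0,0,0,0],[32,-47.5,10,0,0,0,0]]
  force: 60

```text
time: 2.95
tcp_pos: [0.4293, -0.0823, 0.1454]
eef_rot: [[0.996, 0.09, 0.001], [0.09, -0.996, -0.001], [0.001, 0.001, -1.0]]
contact_force: [1.2, -0.4, -1.0]
width: -0.0001
```

Run:
```python
from h import *
go([.471,-.011,.06],.09)
```

```text
t 2.95 tcp [ 0.4293 -0.0823  0.1454] shift(now axes) [ 47.9 -67.4  85.4] turn [ 0.001 -0.001 -0.   ] shift in target axes [ 48.  -67.3  85.4] F [ 1.2 -0.4 -1. ] w -0.0001
```

Call:
send_rows:
  steps:
    - [[0,0,0,0,0,0,0],[0,0,0,0,0,0,0]]

```text
time: 3.15
tcp_pos: [0.4286, -0.0833, 0.1451]
eef_rot: [[0.996, 0.093, -0.001], [0.093, -0.996, -0.001], [-0.001, 0.0, -1.0]]
contact_force: [-0.1, -0.1, 0.5]
width: -0.0
```

Run:
```python
from h import *
go([.471,-.011,.06],.09)
```

```text
t 3.15 tcp [ 0.4286 -0.0833  0.1451] shift(now axes) [ 49.1 -68.   85. ] turn [0.    0.001 0.003] shift in target axes [ 48.8 -68.2  85.1] F [-0.1 -0.1  0.5] w -0.0
```

Call:
send_rows:
  steps:
    - [[16,-22,20,0,0,0,0],[16,-23,20,0,0,0,0],[17,-23,20,0,0,0,0],[0,0,20,0,0,0,0],[0,0,0,0,0,0,0]]

```text
time: 3.65
tcp_pos: [0.469, -0.0132, 0.0626]
eef_rot: [[0.996, 0.088, -0.006], [0.088, -0.996, 0.0], [-0.006, -0.001, -1.0]]
contact_force: [-0.2, -0.4, -2.1]
width: -0.0002
```

Run:
```python
from h import *
go([.471,-.011,.037],.09)
p,w=pts("scene")
cv2.imwrite("pics/b.png",cv2.resize(p[180:330,220:420,::-1],None,fx=4,fy=4))
```

```text
t 3.65 tcp [ 0.469  -0.0132  0.0626] shift(now axes) [ 2.4 -2.  25.6] turn [-0.001  0.006 -0.002] shift in target axes [ 2.2 -2.  25.6] F [-0.2 -0.4 -2.1] w -0.0002
```

View pics/b.png

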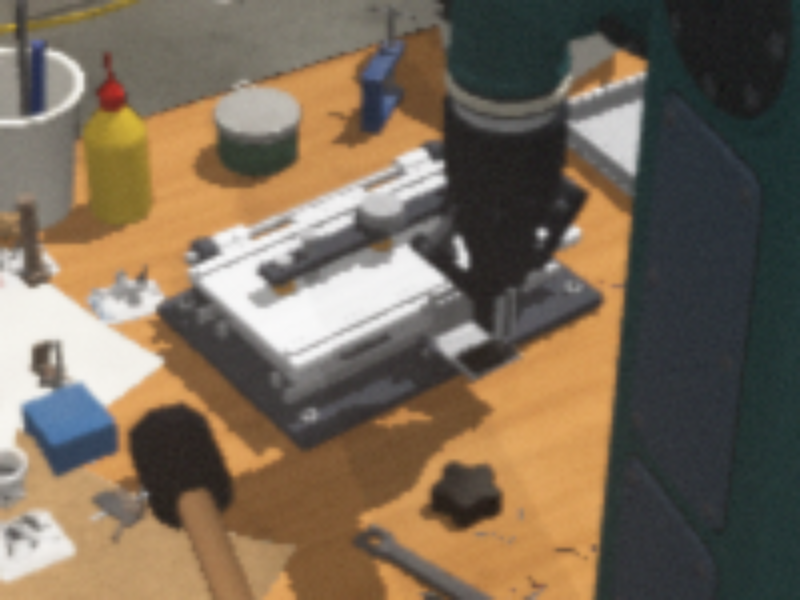

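Call:
send_rows:
  steps:
    - [[1,-2,10,0,0,0,0],[0,0,8,0,0,0,0],[0,0,4,0,0,0,0],[0,0,4,0,0,0,0],[0,0,3,0,0,0,0],[0,0,0,0,0,0,0]]

```text
time: 4.3
tcp_pos: [0.4718, -0.0104, 0.0366]
eef_rot: [[0.996, 0.09, -0.001], [0.09, -0.996, -0.001], [-0.001, 0.001, -1.0]]
contact_force: [-3.3, -1.9, 4.2]
width: -0.0001
```

Run:
```python
from h import *
go([.471,-.011,.037],.09)
p,w=pts("scene")
cv2.imwrite("pics/c.png",cv2.resize(p[180:330,220:420,::-1],None,fx=4,fy=4))
```

```text
t 4.3 tcp [ 0.4718 -0.0104  0.0366] shift(now axes) [-0.8  0.6 -0.4] turn [ 0.001  0.001 -0.   ] shift in target axes [-0.8  0.6 -0.4] F [-3.3 -1.9  4.2] w -0.0001
```

View pics/c.png

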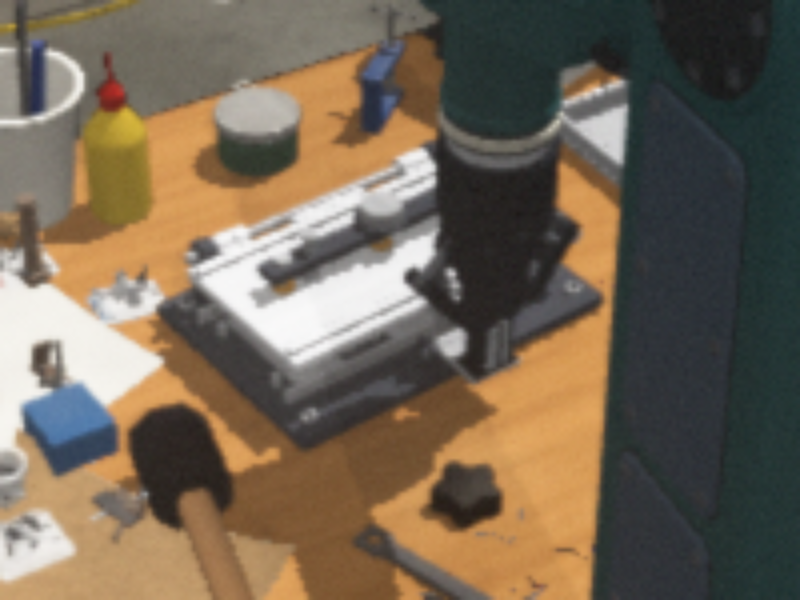

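Call:
send_rows:
  steps:
    - [[0,0,3,0,0,0,0],[0,0,2,0,0,0,0],[0,0,0,0,0,0,0],[0,0,0,0,0,0,0],[0,0,0,0,0,0,0],[0,0,0,0,0,0,0]]

```text
time: 4.95
tcp_pos: [0.4717, -0.0104, 0.0323]
eef_rot: [[0.996, 0.09, -0.001], [0.09, -0.996, -0.001], [-0.001, 0.001, -1.0]]
contact_force: [-4.7, -2.3, 7.9]
width: 0.0003
```

Run:
```python
from h import *
go([.471,-.011,.037],.09)
p,w=pts("scene")
cv2.imwrite("pics/d.png",cv2.resize(p[130:330,200:440,::-1],None,fx=3,fy=3))
```

```text
t 4.95 tcp [ 0.4717 -0.0104  0.0323] shift(now axes) [-0.8  0.6 -4.7] turn [0.001 0.001 0.   ] shift in target axes [-0.8  0.6 -4.7] F [-4.7 -2.3  7.9] w 0.0003
```

View pics/d.png

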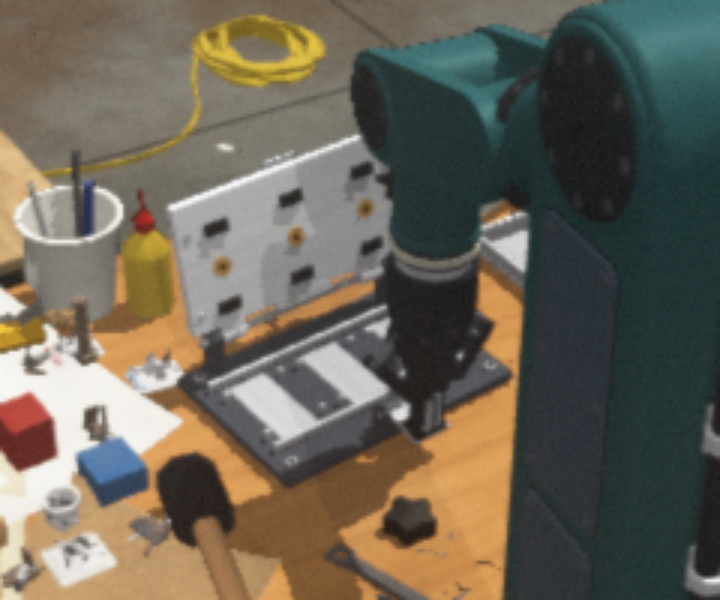

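Call:
send_rows:
  steps:
    - [[0,0,-30,0,0,0,0],[-10,10,-40,0,0,0,0],[-20,30,-20,0,0,0.1,1],[-20,40,0,0,0,0.1,1],[0,30,0,0,0,0,1],[0,0,0,0,0,0,1]]

```text
time: 5.6
tcp_pos: [0.422, -0.125, 0.1218]
eef_rot: [[0.993, -0.114, 0.002], [-0.114, -0.993, -0.002], [0.002, 0.002, -1.0]]
contact_force: [-0.0, -0.1, 0.5]
width: 0.0582
```

Run:
```python
from h import *
p,w=pts("top")
cv2.imwrite("pics/e.png",cv2.resize(p[180:370,180:500,::-1],None,fx=2.5,fy=2.5,interpolation=cv2.INTER_CUBIC))
for n,c,r,z0,z1 in [("bR1",(.4,-.151),.065,.015,.05),("bR2",(.391,-.291),.065,.015,.05),("bL",(.551,.4),.065,.02,.05)]:
    print(n,rect(w,c,r,z0,z1))
print([(np.round(r["location"],4).tolist(),round(float(r["conf"]),2)) for r in tip_of("top","nest_1")][:4])
print([(np.round(r["location"],4).tolist(),round(float(r["conf"]),2)) for r in tip_of("top","leaf_edge")][:4])
pts("scene")
print([(np.round(r["location"],4).tolist(),round(float(r["conf"]),2)) for r in tip_of("scene","nest_1")][:4])
print([(np.round(r["location"],4).tolist(),round(float(r["conf"]),2)) for r in tip_of("scene","leaf_hinge")][:4])
go([.4,-.152,.06],-.114)
```

```text
bR1 (array([ 0.364 , -0.1455]), (48.1, 24.1), np.float64(1.162), 107, 0.0288)
bR2 (array([ 0.3902, -0.2961]), (90.6, 43.9), np.float64(-0.271), 374, 0.0295)
bL (array([0.5515, 0.3944]), (90.2, 45.3), np.float64(-1.156), 465, 0.0291)
[([0.5812, 0.0812, 0.0127], 0.65), ([0.5865, 0.002, 0.0109], 0.61), ([0.5974, -0.0805, 0.0123], 0.59)]
[([0.6835, 0.0112, 0.1623], 0.55), ([0.5948, -0.0824, 0.0092], 0.47)]
[([0.5755, 0.0805, 0.0141], 0.96), ([0.595, -0.0773, 0.0141], 0.87), ([0.589, -0.0006, 0.0113], 0.63)]
[([0.6513, 0.0094, 0.0592], 0.68)]
t 5.9 tcp [ 0.4223 -0.1212  0.121 ] shift(now axes) [-18.8  33.1  61. ] turn [-0.     0.     0.006] shift in target axes [-18.6  33.2  61. ] F [-0.2 -0.5 -0.7] w 0.0852
```

View pics/e.png

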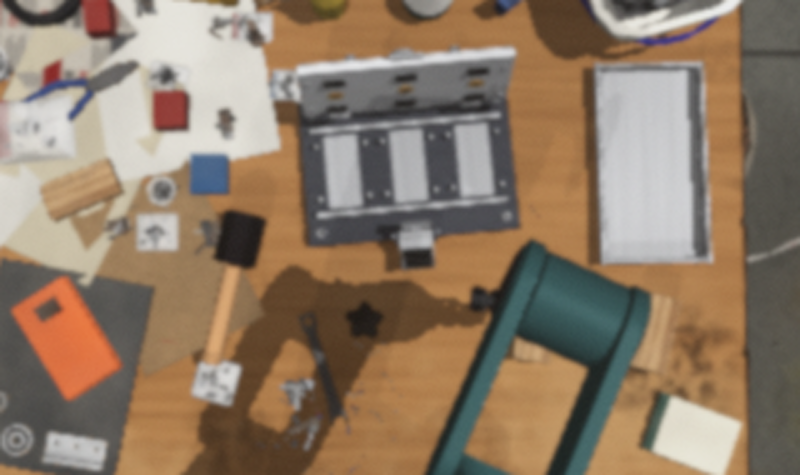

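Run:
```python
from h import *
p,w=pts("top")
m=camera_model("top");K=m["mtx"];Rm=cv2.Rodrigues(np.array(m["rvec"]))[0];t=np.array(m["tvec"]).ravel();C=-Rm.T@t
g=p.astype(float).mean(2)
hsv=cv2.cvtColor(p,cv2.COLOR_RGB2HSV)
for n,c in [(3,(.579,.081)),(2,(.587,0)),(1,(.5955,-.08))]:
    q=Rm@np.array([c[0],c[1],.014])+t; u,v=(K@q)[:2]/q[2]
    sub=np.zeros(g.shape,bool); iu,iv=int(u),int(v); sub[iv-26:iv+27,iu-13:iu+14]=True
    mk=(sub&(g>150)).astype(np.uint8)
    k,l,st,ce=cv2.connectedComponentsWithStats(mk); 
    j=l[iv,iu]; vv,uu=np.nonzero(l==j)
    d=(np.linalg.inv(K)@np.stack([uu,vv,np.ones(len(uu))]))
    d=Rm.T@d; s=(.014-C[2])/d[2]; P=(C[:,None]+s*d)[:2].T
    (cx,cy),sz,an=cv2.minAreaRect((P*1000).astype(np.float32))
    mu=P.mean(0); ev=np.linalg.eigh(np.cov(P.T))[1][:,-1]
    print(n,len(P),mu,(cx,cy),sz,an,np.arctan(ev[1]/ev[0]))
```

```text
3 357 [0.5789 0.0803] (578.800048828125, 80.25262451171875) (85.94969177246094, 38.286399841308594) 5.641130447387695 0.08972727356233358
2 352 [0.5865 0.0004] (586.7236328125, 0.3100261688232422) (85.4949951171875, 37.847713470458984) 5.893322944641113 0.09057302926275787
1 355 [ 0.5946 -0.079 ] (594.87109375, -79.11576080322266) (85.80476379394531, 38.392635345458984) 5.336763381958008 0.1071104325792648
```

Call:
send_rows:
  steps:
    - [[-10,15,30,0,0,0,1],[-9,17,30,0,0,0,1],[0,0,20,0,0,0,1],[0,0,20,0,0,0,1],[0,0,0,0,0,0,1]]

```text
time: 6.45
tcp_pos: [0.3974, -0.1501, 0.0183]
eef_rot: [[0.994, -0.109, -0.006], [-0.109, -0.994, 0.003], [-0.006, -0.003, -1.0]]
contact_force: [-1.0, -0.6, -0.0]
width: 0.0854
```

Run:
```python
from h import *
go([.4,-.152,.005],-.114)
p,w=pts("scene")
cv2.imwrite("pics/f.png",cv2.resize(p[180:330,340:540,::-1],None,fx=4,fy=4))
```

```text
t 6.45 tcp [ 0.3974 -0.1501  0.0183] shift(now axes) [ 2.9  1.7 13.3] turn [-0.003  0.006  0.005] shift in target axes [ 2.8  1.6 13.3] F [-1.  -0.6 -0. ] w 0.0854
```

Call:
send_rows:
  steps:
    - [[2,1.5,13,0,0,0,1],[0,0,0,0,0,0,0],[0,0,0,0,0,0,0],[0,0,0,0,0,0,0],[0,0,0,0,0,0,0]]
  force: 60

```text
time: 7.0
tcp_pos: [0.4027, -0.1541, 0.0099]
eef_rot: [[0.994, -0.11, 0.003], [-0.11, -0.994, -0.002], [0.003, 0.001, -1.0]]
contact_force: [-1.3, 0.9, 2.6]
width: 0.0437
```

Run:
```python
from h import *
go([.5948,-.079,.10],.098)
```

```text
t 7.0 tcp [ 0.4027 -0.1541  0.0099] shift(now axes) [183.  -95.6 -89.7] turn [ 0.002 -0.003 -0.208] shift in target axes [198.6 -55.9 -90.1] F [-1.3  0.9  2.6] w 0.0437
```

Call:
send_rows:
  steps:
    - [[0,0,-30,0,0,0,0],[0,0,-40,0,0,-0.104,0],[0,0,-20,0,0,-0.104,0],[40,-11,0,0,0,0,0],[40,-11,0,0,0,0,0],[40,-11,0,0,0,0,0],[40,-11,0,0,0,0,0],[40,-11,0,0,0,0,0],[0,0,0,0,0,0,0],[0,0,0,0,0,0,0]]

```text
time: 8.0
tcp_pos: [0.5952, -0.0789, 0.0976]
eef_rot: [[0.995, 0.099, -0.002], [0.099, -0.995, -0.0], [-0.002, -0.0, -1.0]]
contact_force: [-0.2, -1.4, -0.4]
width: 0.0437
```

Run:
```python
from h import *
y=.098
go(np.array([.5948,-.079,.026])+.0029*np.array([np.cos(y),np.sin(y),0]),y)
p,w=pts("scene")
cv2.imwrite("pics/g.png",cv2.resize(p[130:330,200:440,::-1],None,fx=3,fy=3))
p,w=pts("top")
cv2.imwrite("pics/g2.png",cv2.resize(p[180:370,180:500,::-1],None,fx=2.5,fy=2.5,interpolation=cv2.INTER_CUBIC))
for r in (.05,): print(rect(w,(.595,-.079),.07,.09,.125))
```

```text
t 8.0 tcp [ 0.5952 -0.0789  0.0976] shift(now axes) [ 2.7  0.1 71.6] turn [-0.     0.002  0.001] shift in target axes [ 2.5  0.1 71.6] F [-0.2 -1.4 -0.4] w 0.0437
(array([ 0.564 , -0.0789]), (50.2, 35.2), np.float64(-1.543), 152, 0.117)
```

View pics/g.png

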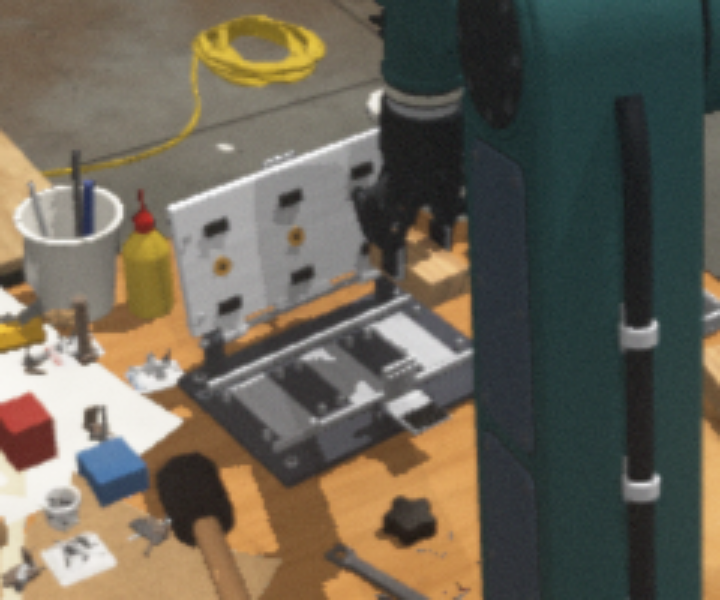

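View pics/g2.png

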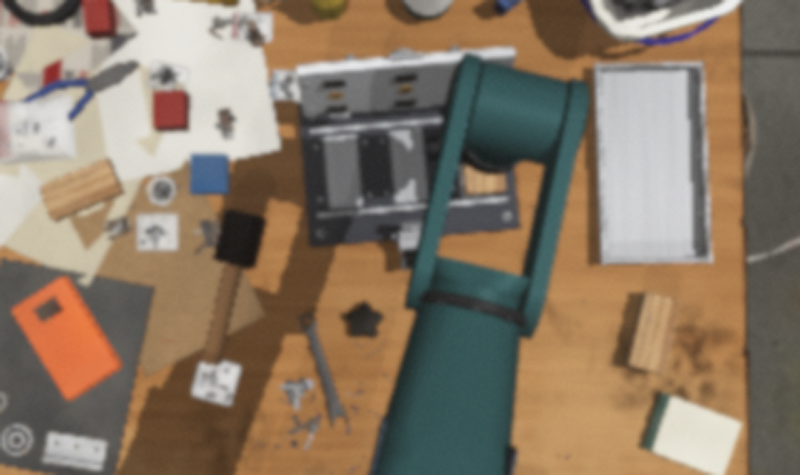

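Call:
send_rows:
  steps:
    - [[3,0,25,0,0,0,0],[0,0,25,0,0,0,0],[0,0,10,0,0,0,0],[0,0,6,0,0,0,0],[0,0,5,0,0,0,0],[0,0,0,0,0,0,0]]

```text
time: 8.7
tcp_pos: [0.5981, -0.0793, 0.0278]
eef_rot: [[0.995, 0.097, 0.001], [0.097, -0.995, -0.0], [0.001, 0.0, -1.0]]
contact_force: [0.0, -0.5, -1.0]
width: 0.0437
```

Run:
```python
from h import *
y=.098
go(np.array([.5948,-.079,.024])+.0029*np.array([np.cos(y),np.sin(y),0]),y)
p,w=pts("scene")
cv2.imwrite("pics/h.png",cv2.resize(p[130:330,200:440,::-1],None,fx=3,fy=3))
```

```text
t 8.7 tcp [ 0.5981 -0.0793  0.0278] shift(now axes) [-0.4 -0.6  3.8] turn [ 0.    -0.001 -0.001] shift in target axes [-0.4 -0.6  3.8] F [ 0.  -0.5 -1. ] w 0.0437
```

View pics/h.png

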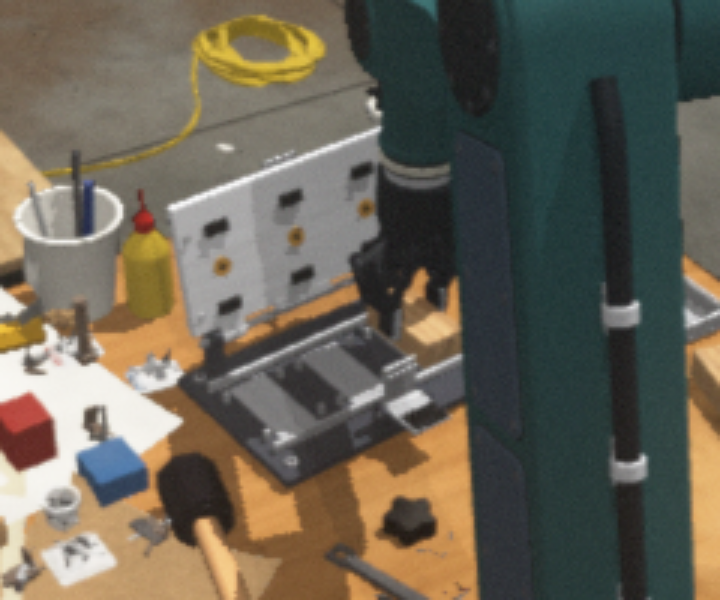

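Call:
send_rows:
  steps:
    - [[0,0,3,0,0,0,0],[0,0,1,0,0,0,0],[0,0,0,0,0,0,0.62],[0,0,0,0,0,0,0.62],[0,0,-10,0,0,0,0.62],[0,0,-30,0,0,0,0.62],[0,0,-40,0,0,0,0.62],[-20,30,-20,0,0,0,1],[-30,40,0,0,0,0.1,1],[-30,40,0,0,0,0.1,1],[-30,40,0,0,0,0.1,1]]

```text
time: 9.85
tcp_pos: [0.4907, -0.2319, 0.1248]
eef_rot: [[0.979, -0.204, 0.002], [-0.204, -0.979, -0.002], [0.003, 0.001, -1.0]]
contact_force: [-0.0, -1.1, 0.7]
width: 0.0855
```

Run:
```python
from h import *
p,w=pts("top")
cv2.imwrite("pics/i.png",cv2.resize(p[180:370,180:500,::-1],None,fx=2.5,fy=2.5,interpolation=cv2.INTER_CUBIC))
for n,c,r,z0,z1 in [("n1",(.5948,-.079),.065,.035,.06),("bR2",(.391,-.293),.065,.015,.05),("bL",(.551,.4),.065,.02,.05)]:
    print(n,rect(w,c,r,z0,z1))
go([.391,-.2945,.06],-.255)
```

```text
n1 (array([ 0.5961, -0.0798]), (90.0, 45.4), np.float64(0.1), 455, 0.0436)
bR2 (array([ 0.3909, -0.293 ]), (89.6, 46.1), np.float64(-0.232), 474, 0.0295)
bL (array([0.5517, 0.3947]), (91.6, 45.5), np.float64(-1.154), 461, 0.0296)
t 9.9 tcp [ 0.4852 -0.2376  0.1245] shift(now axes) [-79.7  75.2  65.2] turn [0.007 0.003 0.04 ] shift in target axes [-76.8  78.8  64.5] F [-3.4 -2.8 -0. ] w 0.085
```

View pics/i.png

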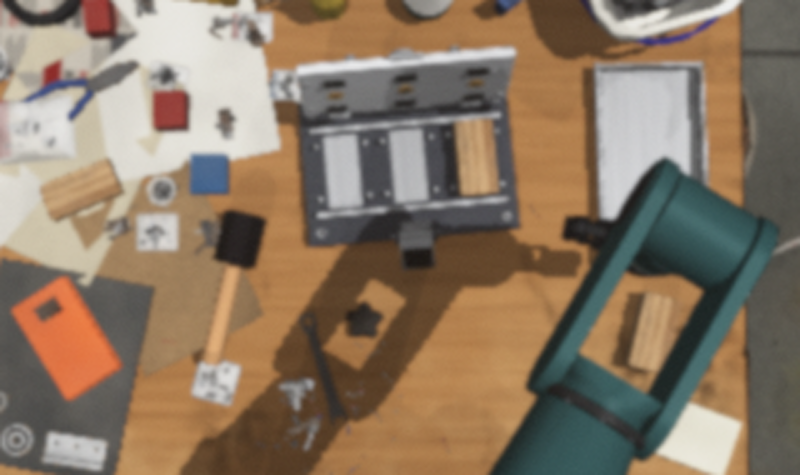

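Call:
send_rows:
  steps:
    - [[-25,26,10,0,0,0.02,1],[-26,26,27,0,0,0.01,1],[-26,26,27,0,0,0,1],[0,0,20,0,0,0,1],[0,0,20,0,0,0,1],[0,0,0,0,0,0,1]]

```text
time: 10.5
tcp_pos: [0.3972, -0.2883, 0.0171]
eef_rot: [[0.973, -0.231, -0.004], [-0.231, -0.973, 0.004], [-0.005, -0.003, -1.0]]
contact_force: [-0.0, -0.2, 0.0]
width: 0.0854
```

Run:
```python
from h import *
go([.391,-.293,.006],-.24)
```

```text
t 10.5 tcp [ 0.3972 -0.2883  0.0171] shift(now axes) [-4.9  6.1 11.1] turn [-0.003  0.005  0.007] shift in target axes [-4.9  6.1 11.1] F [-0.  -0.2  0. ] w 0.0854
```

Call:
send_rows:
  steps:
    - [[-5,6,0,0,0,0.007,1],[0,0,10,0,0,0,1],[0,0,0,0,0,0,0],[0,0,0,0,0,0,0],[0,0,0,0,0,0,0],[0,0,0,0,0,0,0]]

```text
time: 11.1
tcp_pos: [0.3936, -0.2948, 0.0103]
eef_rot: [[0.972, -0.237, 0.002], [-0.237, -0.972, -0.001], [0.002, 0.001, -1.0]]
contact_force: [-0.0, -0.9, 0.3]
width: 0.0441
```

Run:
```python
from h import *
go([.391,-.293,.006],-.24)
go([.5867,.0004,.10],.098)
```

```text
t 11.1 tcp [ 0.3936 -0.2948  0.0103] shift(now axes) [-3.  -1.2  4.2] turn [ 0.001 -0.002  0.001] shift in target axes [-2.9 -1.2  4.3] F [-0.  -0.9  0.3] w 0.0441
t 11.1 tcp [ 0.3936 -0.2948  0.0103] shift(now axes) [ 117.9 -332.4  -89.9] turn [ 0.001 -0.002 -0.337] shift in target axes [ 221.1 -274.9  -89.7] F [-0.  -0.9  0.3] w 0.0441
```

Call:
send_rows:
  steps:
    - [[0,0,-30,0,0,0,0],[0,0,-40,0,0,-0.112,0],[0,0,-20,0,0,-0.112,0],[0,0,0,0,0,-0.113,0],[27,-34,0,0,0,0,0],[27,-34,0,0,0,0,0],[27,-34,0,0,0,0,0],[27,-34,0,0,0,0,0],[27,-34,0,0,0,0,0],[27,-34,0,0,0,0,0],[27,-34,0,0,0,0,0],[27,-34,0,0,0,0,0]]

```text
time: 12.3
tcp_pos: [0.5819, -0.0007, 0.0992]
eef_rot: [[0.995, 0.098, -0.0], [0.098, -0.995, -0.0], [-0.0, 0.0, -1.0]]
contact_force: [0.3, -0.5, 0.4]
width: 0.0435
```

Run:
```python
from h import *
p,w=pts("top")
y=.098
go(np.array([.5867,.0004,.024])+.0025*np.array([np.cos(y),np.sin(y),0]),y)
print(rect(w,(.587,0),.07,.09,.125), rect(w,(.596,-.08),.06,.035,.055))
p,w=pts("scene")
cv2.imwrite("pics/j.png",cv2.resize(p[130:330,200:440,::-1],None,fx=3,fy=3))
```

```text
t 12.35 tcp [0.585  0.0054 0.0992] shift(now axes) [ 3.3  5.6 75.2] turn [-0.005 -0.005  0.005] shift in target axes [ 3.7  5.1 75.2] F [3.1 3.2 0.4] w 0.0438
(array([ 0.5474, -0.0043]), (44.9, 27.2), np.float64(-1.478), 134, 0.118) (array([ 0.5748, -0.0995]), (44.3, 12.3), np.float64(0.02), 45, 0.0429)
```

View pics/j.png

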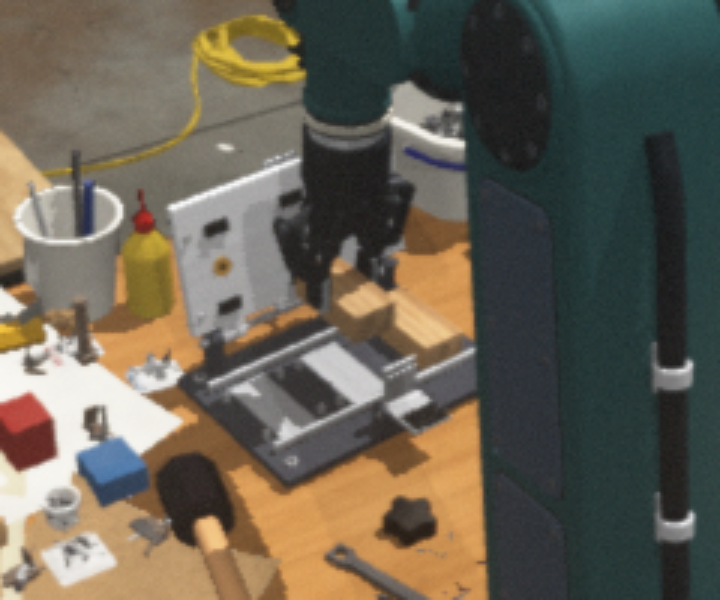

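Call:
send_rows:
  steps:
    - [[0,0,20,0,0,0,0],[0,0,0,0,0,0,0],[0,0,0,0,0,0,0]]

```text
time: 12.7
tcp_pos: [0.5804, -0.003, 0.0787]
eef_rot: [[0.995, 0.097, -0.002], [0.097, -0.995, -0.0], [-0.002, -0.0, -1.0]]
contact_force: [-0.4, -0.1, 0.2]
width: 0.0433
```

Run:
```python
from h import *
y=.098
go(np.array([.5867,.0004,.024])+.0027*np.array([np.cos(y),np.sin(y),0]),y)
p,w=pts("top")
print(rect(w,(.587,0),.07,.07,.105))
```

```text
t 12.7 tcp [ 0.5804 -0.003   0.0787] shift(now axes) [ 9.4 -2.7 54.6] turn [-0.     0.002 -0.001] shift in target axes [ 9.3 -2.7 54.7] F [-0.4 -0.1  0.2] w 0.0433
(array([ 0.5467, -0.0058]), (45.9, 29.3), np.float64(-1.562), 131, 0.0973)
```

Call:
send_rows:
  steps:
    - [[9,-2.7,20,0,0,0,0],[0,0,15,0,0,0,0],[0,0,8,0,0,0,0],[0,0,6,0,0,0,0],[0,0,0,0,0,0,0],[0,0,0,0,0,0,0]]

```text
time: 13.35
tcp_pos: [0.5901, 0.0008, 0.0307]
eef_rot: [[0.995, 0.097, 0.001], [0.097, -0.995, -0.0], [0.001, 0.0, -1.0]]
contact_force: [-0.1, -0.9, -0.3]
width: 0.0434
```

Run:
```python
from h import *
y=.098
go(np.array([.5867,.0004,.024])+.0027*np.array([np.cos(y),np.sin(y),0]),y)
```

```text
t 13.35 tcp [0.5901 0.0008 0.0307] shift(now axes) [-0.8  0.1  6.7] turn [ 0.    -0.001 -0.   ] shift in target axes [-0.7  0.1  6.7] F [-0.1 -0.9 -0.3] w 0.0434
```

Call:
send_rows:
  steps:
    - [[-0.5,0,4,0,0,0,0],[0,0,3,0,0,0,0],[0,0,0,0,0,0,0.62],[0,0,0,0,0,0,0.62],[0,0,-10,0,0,0,0.62],[0,0,-30,0,0,0,0.62],[-20,-20,-35,0,0,0,0.62],[-20,-45,0,0,0,0,1],[-20,-45,0,0,0,0,1],[0,-45,0,0,0,0,1],[0,0,0,0,0,0,1]]

```text
time: 14.45
tcp_pos: [0.5134, 0.1542, 0.0995]
eef_rot: [[0.995, 0.104, 0.001], [0.104, -0.995, 0.003], [0.002, -0.003, -1.0]]
contact_force: [0.4, -0.1, -0.2]
width: 0.0854
```

Run:
```python
from h import *
p,w=pts("top")
cv2.imwrite("pics/k.png",cv2.resize(p[180:370,180:500,::-1],None,fx=2.5,fy=2.5,interpolation=cv2.INTER_CUBIC))
for n,c,r,z0,z1 in [("n1",(.5948,-.079),.055,.035,.06),("n2",(.5867,.0004),.055,.035,.06),("bL",(.551,.4),.065,.02,.05)]:
    print(n,rect(w,c,r,z0,z1))
go([.5517,.3945,.06],-1.16); go([.5517,.3945,.06],-1.16+np.pi)
print(sense()["qpos"])
```

```text
n1 (array([ 0.5963, -0.0797]), (90.3, 45.6), np.float64(0.087), 457, 0.0433)
n2 (array([0.5867, 0.    ]), (90.1, 45.3), np.float64(0.094), 458, 0.0433)
bL (array([0.5514, 0.3945]), (90.2, 46.8), np.float64(-1.159), 464, 0.0295)
t 14.5 tcp [0.5142 0.1517 0.0994] shift(now axes) [  62.1 -237.6   39.5] turn [-0.001 -0.001  1.263] shift in target axes [-207.6 -131.3   39.4] F [ 0.5 -0.4  0.3] w 0.0854
t 14.5 tcp [0.5142 0.1517 0.0994] shift(now axes) [  62.1 -237.6   39.5] turn [ 0.001 -0.001 -1.879] shift in target axes [207.6 131.3  39.4] F [ 0.5 -0.4  0.3] w 0.0854
[0.1812 0.1193 1.6014 0.     1.4193 1.6494]
```

View pics/k.png

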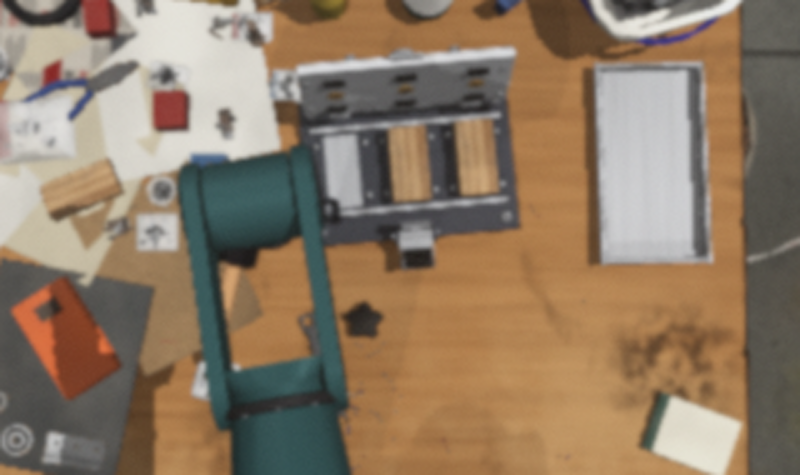

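Call:
send_rows:
  steps:
    - [[10,-40,0,0,0,0,1],[10,-40,0,0,0,0,1],[10,-40,0,0,0,0,1],[10,-40,0,0,0,0,1],[11,-39,0,0,0,0,1],[11,-39,0,0,0,0,1],[0,0,0,0,0,-0.145,1],[0,0,0,0,0,-0.145,1],[0,0,0,0,0,-0.145,1],[0,0,0,0,0,-0.145,1],[0,0,0,0,0,-0.145,1],[0,0,0,0,0,-0.145,1]]

```text
time: 15.7
tcp_pos: [0.5544, 0.3908, 0.0985]
eef_rot: [[0.564, 0.826, 0.0], [0.826, -0.564, -0.001], [-0.0, 0.001, -1.0]]
contact_force: [1.3, -0.5, 0.4]
width: 0.0852
```

Call:
send_rows:
  steps:
    - [[0,0,0,0,0,-0.145,1],[0,0,0,0,0,-0.145,1],[0,0,0,0,0,-0.145,1],[0,0,0,0,0,-0.145,1],[0,0,0,0,0,-0.145,1],[0,0,0,0,0,-0.145,1],[0,0,0,0,0,-0.139,1],[0,0,0,0,0,0,1],[0,0,0,0,0,0,1]]

```text
time: 16.6
tcp_pos: [0.5539, 0.3913, 0.0984]
eef_rot: [[-0.391, 0.92, 0.0], [0.92, 0.391, -0.0], [-0.0, 0.0, -1.0]]
contact_force: [-0.3, -0.3, -0.5]
width: 0.085
```

Run:
```python
from h import *
p,w=pts("scene")
cv2.imwrite("pics/l.png",cv2.resize(p[180:380,80:320,::-1],None,fx=3,fy=3))
go([.5515,.3945,.006],-1.16+np.pi)
```

```text
t 16.65 tcp [0.5537 0.3915 0.0984] shift(now axes) [ 3.6 -0.9 92.4] turn [ 0.     0.    -0.008] shift in target axes [ 3.6 -0.8 92.4] F [ 0.4 -0.4 -0.6] w 0.085
```

View pics/l.png

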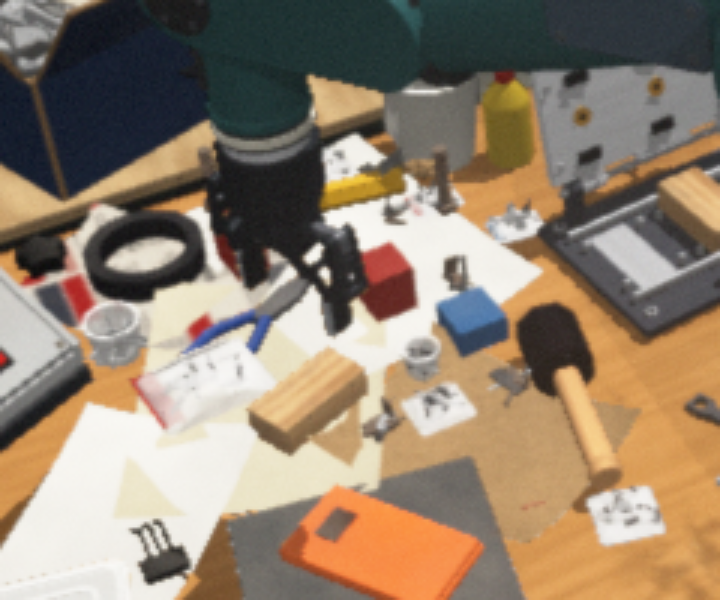

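Call:
send_rows:
  steps:
    - [[3.5,-1,30,0,0,-0.008,1],[0,0,30,0,0,0,1],[0,0,20,0,0,0,1],[0,0,10,0,0,0,1],[0,0,0,0,0,0,0],[0,0,0,0,0,0,0],[0,0,0,0,0,0,0],[0,0,0,0,0,0,0]]

```text
time: 17.45
tcp_pos: [0.5523, 0.396, 0.011]
eef_rot: [[-0.402, 0.916, 0.004], [0.916, 0.402, 0.002], [0.0, 0.005, -1.0]]
contact_force: [0.6, -0.0, -0.6]
width: 0.0434
```

Run:
```python
from h import *
go([.5515,.3945,.006],-1.16+np.pi)
go([.5788,.0803,.10],.098+np.pi)
```

```text
t 17.45 tcp [0.5523 0.396  0.011 ] shift(now axes) [-1.  -1.3  5. ] turn [ 0.005 -0.001  0.003] shift in target axes [-1.  -1.3  5. ] F [ 0.6 -0.  -0.6] w 0.0434
t 17.45 tcp [0.5523 0.396  0.011 ] shift(now axes) [-299.6 -102.2  -89.6] turn [ 0.004  0.003 -1.255] shift in target axes [   4.5 -316.7  -89. ] F [ 0.6 -0.  -0.6] w 0.0434
```

Call:
send_rows:
  steps:
    - [[0,0,-30,0,0,0,0],[0,0,-40,0,0,0,0],[0,0,-30,0,0,-0.14,0],[0,0,0,0,0,-0.14,0],[0,0,0,0,0,-0.14,0],[0,0,0,0,0,-0.14,0],[0,0,0,0,0,-0.14,0],[0,0,0,0,0,-0.14,0],[0,0,0,0,0,-0.14,0],[0,0,0,0,0,-0.14,0],[0,0,0,0,0,-0.135,0],[0,0,0,0,0,0,0]]

```text
time: 18.65
tcp_pos: [0.5509, 0.3952, 0.109]
eef_rot: [[-0.995, -0.098, 0.001], [-0.098, 0.995, 0.0], [-0.001, 0.0, -1.0]]
contact_force: [-0.3, -0.2, -0.7]
width: 0.0436
```

Call:
send_rows:
  steps:
    - [[0,-45,0,0,0,0,0],[1,-45,0,0,0,0,0],[1,-45,0,0,0,0,0],[1,-45,0,0,0,0,0],[1,-45,0,0,0,0,0],[1,-45,0,0,0,0,0],[0,-40,0,0,0,0,0],[0,0,15,0,0,0,0],[0,0,0,0,0,0,0],[0,0,0,0,0,0,0]]

```text
time: 19.65
tcp_pos: [0.5757, 0.0869, 0.0929]
eef_rot: [[-0.995, -0.097, -0.001], [-0.097, 0.995, 0.0], [0.001, 0.001, -1.0]]
contact_force: [0.0, 0.3, -0.9]
width: 0.0438
```

Run:
```python
from h import *
y=.098
go(np.array([.5788,.0803,.025])-.001*np.array([np.cos(y),np.sin(y),0]),y+np.pi)
p,w=pts("top")
print(rect(w,(.579,.08),.07,.08,.123), rect(w,(.596,-.08),.055,.035,.055), rect(w,(.587,-.0),.055,.035,.055))
p,w=pts("scene")
cv2.imwrite("pics/m.png",cv2.resize(p[130:330,200:440,::-1],None,fx=3,fy=3))
```

```text
t 19.65 tcp [0.5757 0.0869 0.0929] shift(now axes) [-1.5 -7.  67.9] turn [ 0.001 -0.001 -0.   ] shift in target axes [-1.5 -6.9 67.9] F [ 0.   0.3 -0.9] w 0.0438
(array([0.5411, 0.0832]), (44.5, 23.1), np.float64(-1.42), 116, 0.1114) (array([ 0.596 , -0.0797]), (90.4, 45.2), np.float64(0.098), 456, 0.0437) (array([ 0.5868, -0.0045]), (90.8, 42.1), np.float64(0.012), 392, 0.0431)
```

View pics/m.png

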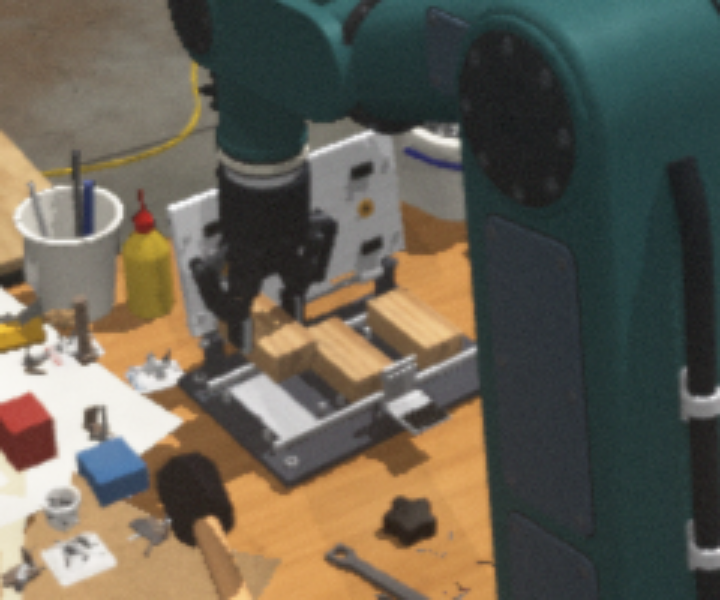

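Call:
send_rows:
  steps:
    - [[-2.3,-7,25,0,0,0,0],[0,0,15,0,0,0,0],[0,0,10,0,0,0,0],[0,0,8,0,0,0,0],[0,0,4,0,0,0,0],[0,0,0,0,0,0,0],[0,0,0,0,0,0,0]]

```text
time: 20.45
tcp_pos: [0.5797, 0.0795, 0.0319]
eef_rot: [[-0.995, -0.098, 0.001], [-0.098, 0.995, 0.0], [-0.001, -0.0, -1.0]]
contact_force: [-0.4, -0.2, -1.2]
width: 0.0439
```

Run:
```python
from h import *
y=.098
go(np.array([.5788,.0803,.025]),y+np.pi)
```

```text
t 20.45 tcp [0.5797 0.0795 0.0319] shift(now axes) [0.8 0.9 6.9] turn [-0.     0.001  0.   ] shift in target axes [0.8 0.9 6.9] F [-0.4 -0.2 -1.2] w 0.0439
```

Call:
send_rows:
  steps:
    - [[0.5,0.8,4,0,0,0,0],[0,0,2.5,0,0,0,0],[0,0,0,0,0,0,0.62],[0,0,0,0,0,0,0.62],[0,0,-10,0,0,0,0.62],[0,0,-30,0,0,0,0.62],[20,0,-45,0,0,0,0.62],[20,0,-40,0,0,0.1,0.62],[40,0,0,0,0,0.1,0],[40,0,0,0,0,0.1,0],[0,0,0,0,0,0,0]]

```text
time: 21.55
tcp_pos: [0.4546, 0.0807, 0.1501]
eef_rot: [[-0.98, 0.201, -0.002], [0.201, 0.98, 0.0], [0.002, -0.0, -1.0]]
contact_force: [0.8, -0.2, 0.6]
width: 0.0095
```

Run:
```python
from h import *
p,w=pts("top")
cv2.imwrite("pics/n.png",cv2.resize(p[180:370,180:500,::-1],None,fx=2.5,fy=2.5,interpolation=cv2.INTER_CUBIC))
for n,c,r,z0,z1 in [("n1",(.5948,-.079),.055,.035,.06),("n2",(.5867,.0004),.055,.035,.06),("n3",(.5788,.0803),.055,.035,.06)]:
    print(n,rect(w,c,r,z0,z1))
m=(abs(w[...,0]-.68)<.08)&(abs(w[...,1]-0)<.13)&(w[...,2]>.15)&(w[...,2]<.22)
P=w[m]; print(len(P),P.min(0),P.max(0))
print([(np.round(r["location"],4).tolist(),round(float(r["conf"]),2)) for r in tip_of("top","leaf_edge")+tip_of("top","striker")][:4])
go([.76,.02,.23],.098)
print(sense()["qpos"])
```

```text
n1 (array([ 0.5958, -0.0798]), (90.1, 45.4), np.float64(0.104), 454, 0.0434)
n2 (array([ 0.5868, -0.    ]), (89.8, 45.2), np.float64(0.091), 451, 0.0436)
n3 (array([0.5786, 0.0796]), (89.7, 44.8), np.float64(0.095), 447, 0.0435)
869 [ 0.6569 -0.1092  0.15  ] [0.7006 0.1299 0.2011]
[([0.6828, 0.0127, 0.1636], 0.62)]
t 21.7 tcp [0.4598 0.0803 0.151 ] shift(now axes) [-306.4    0.9  -78.1] turn [ 0.004 -0.     2.842] shift in target axes [292.9  89.4 -79. ] F [ 0.6  0.3 -0.2] w 0.0002
[ 0.0515 -0.0713  1.6903 -0.0002  1.5197 -1.3181]
```

View pics/n.png

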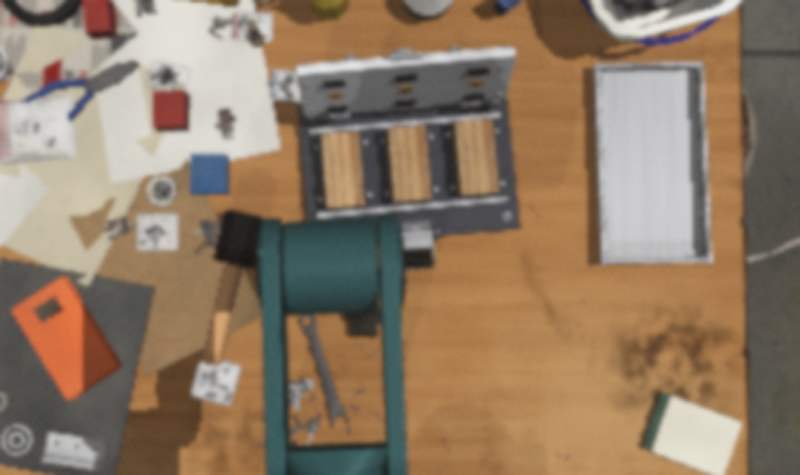

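Call:
send_rows:
  steps:
    - [[0,0,-35,0,0,-0.1,0],[0,0,-35,0,0,-0.1,0],[0,0,-35,0,0,-0.1,0],[0,0,0,0,0,0,0]]

```text
time: 22.1
tcp_pos: [0.463, 0.0803, 0.2616]
eef_rot: [[-0.995, -0.099, 0.013], [-0.099, 0.995, 0.0], [-0.013, -0.001, -1.0]]
contact_force: [0.7, -0.8, 0.7]
width: 0.0002
```

```bash
cat >> h.py <<'E'
JY=.098; JC=np.array([.5867,.0004]); JX=np.array([np.cos(JY),np.sin(JY)]); JYv=np.array([-np.sin(JY),np.cos(JY)])
HX=.068
def jig(x,y,z): return np.r_[JC+x*JX+y*JYv,z]
def leafpt(u,z): return jig(HX-u,0,z)
E
python3 - <<'E'
from h import *
go(leafpt(-.085,.245),JY+np.pi)
E
```

```text
t 22.1 tcp [0.463  0.0803 0.2616] shift(now axes) [-267.9  -92.    20.1] turn [-0.001  0.013  0.001] shift in target axes [-268.3  -91.6   16.6] F [ 0.7 -0.8  0.7] w 0.0002
```

Call:
send_rows:
  steps:
    - [[-38,-13,0,0,0,0,0],[-38,-13,0,0,0,0,0],[-38,-13,0,0,0,0,0],[-38,-13,0,0,0,0,0],[-38,-13,0,0,0,0,0],[-38,-13,0,0,0,0,0],[-40,-14,0,0,0,0,0],[0,0,0,0,0,0,0]]

```text
time: 22.9
tcp_pos: [0.7393, 0.0126, 0.2453]
eef_rot: [[-0.995, -0.095, -0.008], [-0.095, 0.995, -0.0], [0.008, 0.0, -1.0]]
contact_force: [-0.3, 0.5, -2.0]
width: -0.0004
```

Run:
```python
from h import *
go(leafpt(-.075,.172),JY+np.pi)
p,w=pts("scene")
cv2.imwrite("pics/o.png",cv2.resize(p[130:330,200:440,::-1],None,fx=3,fy=3))
```

```text
t 22.9 tcp [0.7393 0.0126 0.2453] shift(now axes) [ 9.5  2.7 73.4] turn [ 0.    -0.008 -0.003] shift in target axes [10.1  2.8 73.3] F [-0.3  0.5 -2. ] w -0.0004
```

View pics/o.png

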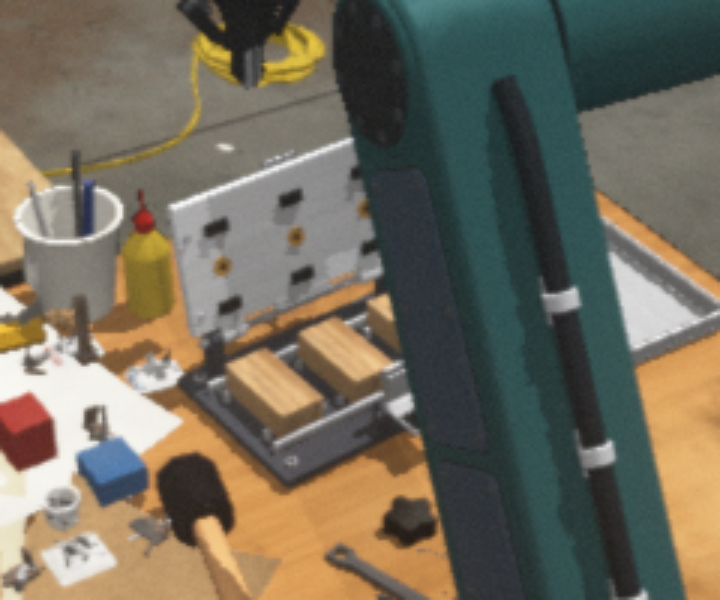

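Call:
send_rows:
  steps:
    - [[0,3,35,0,0,0,0],[0,0,38,0,0,0,0],[14,0,0,0,0,0,0],[14,0,0,0,0,0,0],[14,0,0,0,0,0,0],[14,0,0,0,0,0,0],[14,0,0,0,0,0,0],[15,0,1,0,0,0,0],[15,0,2,0,0,0,0],[0,0,0,0,0,0,0]]

```text
time: 23.95
tcp_pos: [0.6339, 0.0084, 0.1803]
eef_rot: [[-0.995, -0.098, 0.003], [-0.098, 0.995, -0.0], [-0.003, -0.0, -1.0]]
contact_force: [1.7, 0.1, 1.9]
width: 0.0003
```

Run:
```python
from h import *
go(leafpt(.016,.169),JY+np.pi)
p,w=pts("scene")
cv2.imwrite("pics/q.png",cv2.resize(p[130:330,200:440,::-1],None,fx=3,fy=3))
```

```text
t 23.95 tcp [0.6339 0.0084 0.1803] shift(now axes) [-4.2 -3.4 11.3] turn [-0.     0.003  0.   ] shift in target axes [-4.3 -3.4 11.3] F [1.7 0.1 1.9] w 0.0003
```

View pics/q.png

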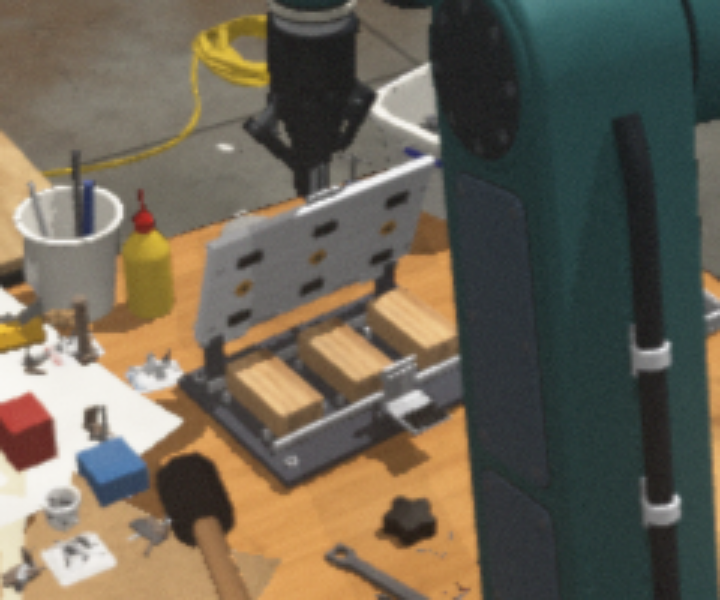

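Call:
send_rows:
  steps:
    - [[3,-2,12,0,0,0,0],[10,-2,5,0,0,0,0],[11,0,5,0,0,0,0],[12,0,9,0,0,0,0],[12,0,9,0,0,0,0],[0,0,0,0,0,0,0]]

```text
time: 24.6
tcp_pos: [0.5858, -0.0006, 0.1367]
eef_rot: [[-0.995, -0.098, -0.004], [-0.098, 0.995, -0.0], [0.004, 0.0, -1.0]]
contact_force: [-0.9, -0.4, 2.9]
width: 0.0001
```

Run:
```python
from h import *
go(leafpt(.069,.140),JY+np.pi)
p,w=pts("scene")
cv2.imwrite("pics/r.png",cv2.resize(p[130:330,200:440,::-1],None,fx=3,fy=3))
```

```text
t 24.6 tcp [ 0.5858 -0.0006  0.1367] shift(now axes) [ 0.   0.9 -3.3] turn [ 0.    -0.004  0.   ] shift in target axes [ 0.   0.9 -3.3] F [-0.9 -0.4  2.9] w 0.0001
```

View pics/r.png

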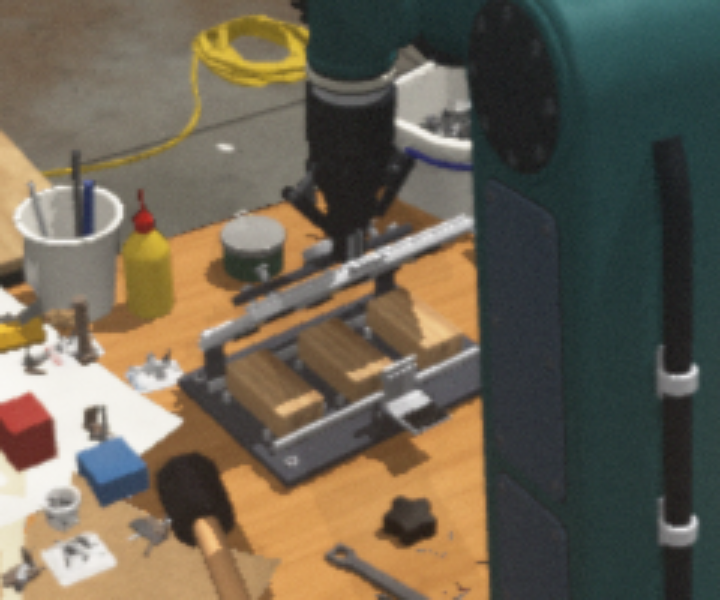

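Call:
send_rows:
  steps:
    - [[10,1,10,0,0,0,0],[9,0,11,0,0,0,0],[6,0,13,0,0,0,0],[6,0,13,0,0,0,0],[3,0,8,0,0,0,0],[1,0,7,0,0,0,0],[0,0,0,0,0,0,0]]

```text
time: 25.35
tcp_pos: [0.5522, -0.003, 0.0758]
eef_rot: [[-0.995, -0.098, -0.002], [-0.098, 0.995, -0.0], [0.002, 0.0, -1.0]]
contact_force: [0.5, -1.2, 1.9]
width: -0.0002
```

Run:
```python
from h import *
go(leafpt(.105,.059),JY+np.pi)
p,w=pts("scene")
cv2.imwrite("pics/s.png",cv2.resize(p[130:330,200:440,::-1],None,fx=3,fy=3))
```

```text
t 25.35 tcp [ 0.5522 -0.003   0.0758] shift(now axes) [ 2.3 -0.  16.8] turn [ 0.    -0.002  0.   ] shift in target axes [ 2.4 -0.  16.8] F [ 0.5 -1.2  1.9] w -0.0002
```

View pics/s.png

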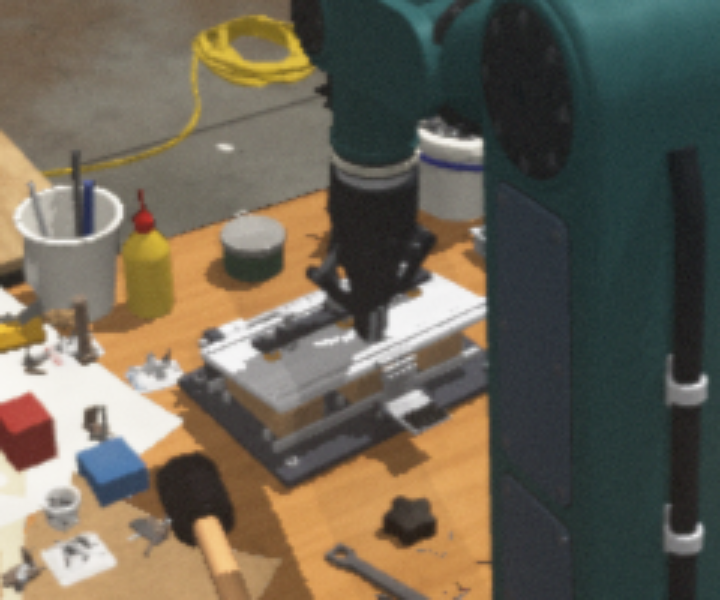

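Call:
send_rows:
  steps:
    - [[1,0,5,0,0,0,0],[0,0,5,0,0,0,0],[0,0,3,0,0,0,0],[0,0,3,0,0,0,0],[0,0,0,0,0,0,0]]

```text
time: 25.9
tcp_pos: [0.5514, -0.0028, 0.0602]
eef_rot: [[-0.995, -0.098, -0.001], [-0.098, 0.995, 0.0], [0.0, 0.0, -1.0]]
contact_force: [-0.5, -0.7, 2.7]
width: 0.0001
```

Call:
send_rows:
  steps:
    - [[0,0,1.5,0,0,0,0],[0,0,1,0,0,0,0],[0,0,0,0,0,0,0]]

```text
time: 26.2
tcp_pos: [0.5514, -0.0028, 0.0589]
eef_rot: [[-0.995, -0.098, -0.0], [-0.098, 0.995, 0.0], [0.0, 0.0, -1.0]]
contact_force: [-3.4, 0.3, 4.6]
width: -0.0
```

Call:
send_rows:
  steps:
    - [[0,0,2,0,0,0,0],[0,0,1,0,0,0,0],[0,0,0,0,0,0,0]]

```text
time: 26.5
tcp_pos: [0.5515, -0.0028, 0.0584]
eef_rot: [[-0.995, -0.098, 0.0], [-0.098, 0.995, -0.0], [-0.0, -0.0, -1.0]]
contact_force: [-8.3, 0.5, 15.4]
width: -0.0
```

Call:
send_rows:
  steps:
    - [[0,0,-5,0,0,0,0],[0,0,-15,0,0,0,0],[0,0,0,0,0,0,0],[0,0,0,0,0,0,0]]

```text
time: 26.9
tcp_pos: [0.5521, -0.003, 0.0757]
eef_rot: [[-0.995, -0.098, 0.001], [-0.098, 0.995, -0.0], [-0.001, -0.0, -1.0]]
contact_force: [0.0, -0.1, -0.0]
width: 0.0002
```

Run:
```python
from h import *
p,w=pts("scene")
cv2.imwrite("pics/t.png",cv2.resize(p[130:330,200:440,::-1],None,fx=3,fy=3))
p,w=pts("top")
for x in (-.06,-.03,.03):
  for y in (-.1,.09):
    c=jig(x,y,0); m=(np.hypot(w[...,0]-c[0],w[...,1]-c[1])<.008); print(x,y,np.median(w[m][:,2]))
go([.5,.15,.2],JY+np.pi)
```

```text
-0.06 -0.1 0.06401806185011724
-0.06 0.09 0.06363538821898429
-0.03 -0.1 0.05846046332752891
-0.03 0.09 0.06113130224190317
0.03 -0.1 0.05779244968246892
0.03 0.09 0.06041723335889057
t 27.0 tcp [ 0.5513 -0.003   0.0747] shift(now axes) [  36.2  157.3 -125.2] turn [ 0.    -0.001  0.   ] shift in target axes [  36.1  157.2 -125.3] F [ 0.2  0.1 -0.4] w 0.0001
```

View pics/t.png

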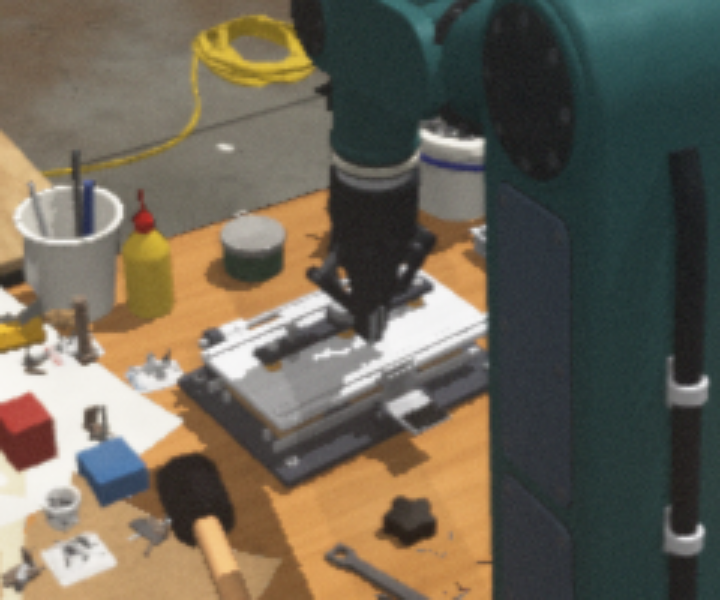

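Call:
send_rows:
  steps:
    - [[0,0,-40,0,0,0,0],[0,0,-40,0,0,0,0],[0,0,0,0,0,0,0.6]]

```text
time: 27.3
tcp_pos: [0.5551, -0.0033, 0.1618]
eef_rot: [[-0.995, -0.098, 0.012], [-0.098, 0.995, -0.001], [-0.012, -0.002, -1.0]]
contact_force: [0.2, -0.0, 1.6]
width: 0.0132
```

Run:
```python
from h import *
p,w=pts("top")
cv2.imwrite("pics/u.png",cv2.resize(p[210:350,230:330,::-1],None,fx=4,fy=4,interpolation=cv2.INTER_CUBIC))
h=rect(w,(.495,.203),.05,.042,.06); k=rect(w,(.40,.225),.065,.026,.042)
print(h,k)
m=(np.hypot(w[...,0]-.40,w[...,1]-.225)<.06)&(w[...,2]>.028)&(w[...,2]<.042); P=w[m]; ev=np.linalg.eigh(np.cov(P[:,:2].T))[1][:,-1]; print(P.mean(0),np.arctan(ev[1]/ev[0]),np.percentile(P[:,2],[10,50,90]))
m=(np.hypot(w[...,0]-.495,w[...,1]-.203)<.045)&(w[...,2]>.03); P=w[m]; print(P.mean(0),len(P))
print([(np.round(r["location"],4).tolist(),round(float(r["conf"]),2)) for r in tip_of("top","mallet")][:4])
```

```text
(array([0.4942, 0.2011]), (62.9, 43.8), np.float64(-0.267), 256, 0.0474) (array([0.4043, 0.2215]), (118.7, 25.3), np.float64(-0.202), 300, 0.0343)
[0.4015 0.2206 0.0344] -0.20993131258691144 [0.03   0.0345 0.0386]
[0.4916 0.2009 0.0443] 382
[([0.4958, 0.2068, 0.0267], 0.91), ([0.5468, -0.0055, 0.0604], 0.65)]
```

View pics/u.png

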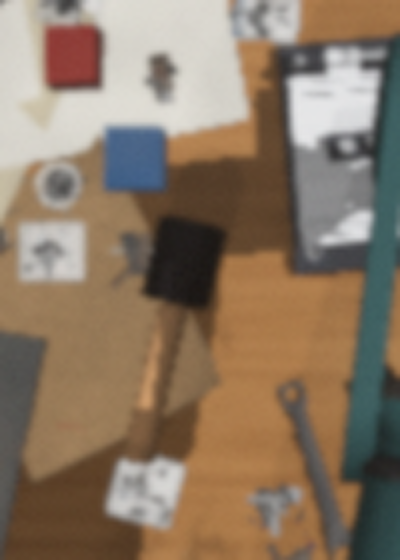

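Run:
```python
from h import *
go([.4436,.2125,.10],-.21+np.pi)
```

```text
t 27.4 tcp [ 0.5522 -0.0031  0.1561] shift(now axes) [ 87.  225.2  55.8] turn [-0.     0.002  0.308] shift in target axes [151.1 188.2  56.1] F [ 0.3  0.5 -1. ] w 0.0286
```

Call:
send_rows:
  steps:
    - [[0,0,0,0,0,0.103,0.6],[0,0,0,0,0,0.103,0.6],[0,0,0,0,0,0.102,0.6],[25,31,0,0,0,0,0.6],[25,31,0,0,0,0,0.6],[25,31,0,0,0,0,0.6],[25,31,14,0,0,0,0.6],[25,31,20,0,0,0,0.6],[25,31,20,0,0,0,0.6],[0,0,20,0,0,0,0.6],[0,0,20,0,0,0,0.6],[0,0,0,0,0,0,0.6]]

```text
time: 28.6
tcp_pos: [0.4393, 0.2092, 0.0558]
eef_rot: [[-0.978, 0.207, -0.011], [0.207, 0.978, -0.004], [0.01, -0.006, -1.0]]
contact_force: [0.4, -0.9, 0.5]
width: 0.0513
```

Run:
```python
from h import *
go([.4436,.2125,.006],-.21+np.pi)
p,w=pts("scene")
cv2.imwrite("pics/v.png",cv2.resize(p[180:380,160:400,::-1],None,fx=3,fy=3))
```

```text
t 28.6 tcp [0.4393 0.2092 0.0558] shift(now axes) [-4.   4.4 49.8] turn [-0.006 -0.01   0.001] shift in target axes [-3.5  4.1 49.8] F [ 0.4 -0.9  0.5] w 0.0513
```

View pics/v.png

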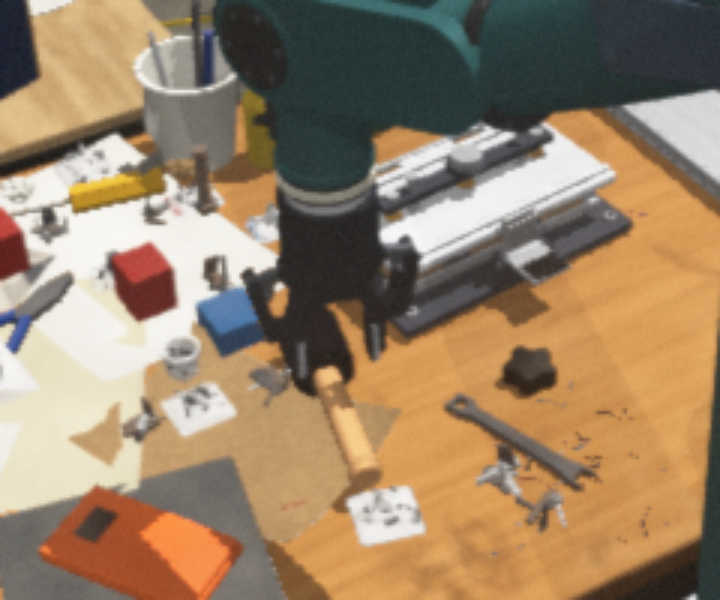

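Call:
send_rows:
  steps:
    - [[-4,4,15,0,0,0,0.6],[0,0,20,0,0,0,0.6],[0,0,10,0,0,0,0.6],[0,0,0,0,0,0,0.6],[0,0,0,0,0,0,0.6]]

```text
time: 29.15
tcp_pos: [0.4488, 0.2131, 0.0168]
eef_rot: [[-0.978, 0.209, 0.001], [0.209, 0.978, 0.0], [-0.001, 0.0, -1.0]]
contact_force: [-0.0, 0.3, 0.4]
width: 0.0511
```

Run:
```python
from h import *
go([.4436,.2125,.008],-.21+np.pi)
```

```text
t 29.15 tcp [0.4488 0.2131 0.0168] shift(now axes) [ 4.9 -1.7  8.8] turn [ 0.     0.001 -0.   ] shift in target axes [ 4.9 -1.7  8.8] F [-0.   0.3  0.4] w 0.0511
```

Call:
send_rows:
  steps:
    - [[4,-1.5,4,0,0,0,0.6],[0,0,5,0,0,0,0.6],[0,0,0,0,0,0,0.1],[0,0,0,0,0,0,0.1],[0,0,0,0,0,0,0.1],[0,0,0,0,0,0,0.1],[0,0,0,0,0,0,0.1]]
  force: 120

```text
time: 29.85
tcp_pos: [0.4441, 0.2127, 0.0077]
eef_rot: [[-0.978, 0.208, 0.0], [0.208, 0.978, 0.0], [-0.0, 0.0, -1.0]]
contact_force: [-2.3, -1.0, 4.3]
width: 0.0204
```

Run:
```python
from h import *
go([.4436,.2125,.008],-.21+np.pi)
```

```text
t 29.85 tcp [0.4441 0.2127 0.0077] shift(now axes) [ 0.5 -0.3 -0.3] turn [0. 0. 0.] shift in target axes [ 0.5 -0.3 -0.3] F [-2.3 -1.   4.3] w 0.0204
```

Call:
send_rows:
  steps:
    - [[0,0,-15,0,0,0,0.1],[0,0,-35,0,0,0,0.1],[0,0,-45,0,0,0,0.1],[0,0,-45,0,0,0,0.1],[0,0,0,0,0,0,0.1]]

```text
time: 30.35
tcp_pos: [0.4484, 0.214, 0.1546]
eef_rot: [[-0.978, 0.208, 0.014], [0.208, 0.978, 0.005], [-0.013, 0.008, -1.0]]
contact_force: [0.4, 0.1, -1.8]
width: 0.02
```

Run:
```python
from h import *
p,w=pts("scene")
cv2.imwrite("pics/x.png",cv2.resize(p[130:330,160:400,::-1],None,fx=3,fy=3))
go(jig(-.051,0,.14),JY+np.pi)
```

```text
t 30.4 tcp [0.4465 0.2134 0.1508] shift(now axes) [-132.8 -194.6   11. ] turn [ 0.003  0.008 -0.308] shift in target axes [ -67.7 -225.7   10.8] F [ 0.4 -0.5 -3.5] w 0.02
```

View pics/x.png

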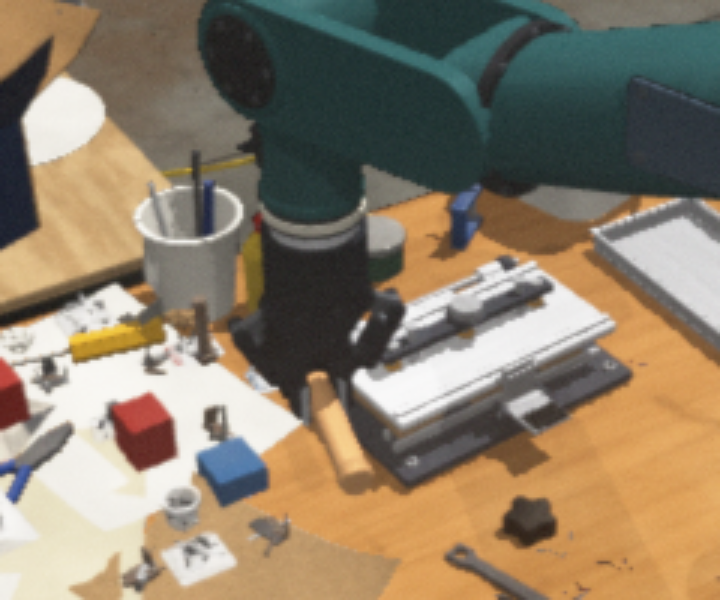

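Mallet is held, leaf still shut. Rotate and carry it over the striker.

Call:
send_rows:
  steps:
    - [[0,0,0,0,0,-0.103,0.1],[0,0,0,0,0,-0.103,0.1],[0,0,0,0,0,-0.102,0.1],[-11,-37,0,0,0,0,0.1],[-11,-37,0,0,0,0,0.1],[-11,-37,0,0,0,0,0.1],[-11,-37,0,0,0,0,0.1],[-11,-37,0,0,0,0,0.1],[-12,-40,0,0,0,0,0.1],[0,0,0,0,0,0,0.1],[0,0,0,0,0,0,0.1]]

```text
time: 31.5
tcp_pos: [0.5316, -0.0055, 0.1442]
eef_rot: [[-0.995, -0.096, -0.006], [-0.096, 0.995, 0.001], [0.005, 0.001, -1.0]]
contact_force: [0.3, 0.6, -2.8]
width: 0.0204
```

Run:
```python
from h import *
p,w=pts("scene")
cv2.imwrite("pics/y.png",cv2.resize(p[130:330,200:440,::-1],None,fx=3,fy=3))
go(jig(-.051,0,.102),JY+np.pi)
p,w=pts("top")
cv2.imwrite("pics/y2.png",cv2.resize(p[180:300,270:430,::-1],None,fx=5,fy=5,interpolation=cv2.INTER_CUBIC))
```

```text
t 31.55 tcp [ 0.5315 -0.0046  0.1447] shift(now axes) [-4.6 -0.5 42.6] turn [ 0.002 -0.005 -0.   ] shift in target axes [-4.4 -0.5 42.7] F [-0.4  0.3 -2. ] w 0.0201
```

View pics/y.png

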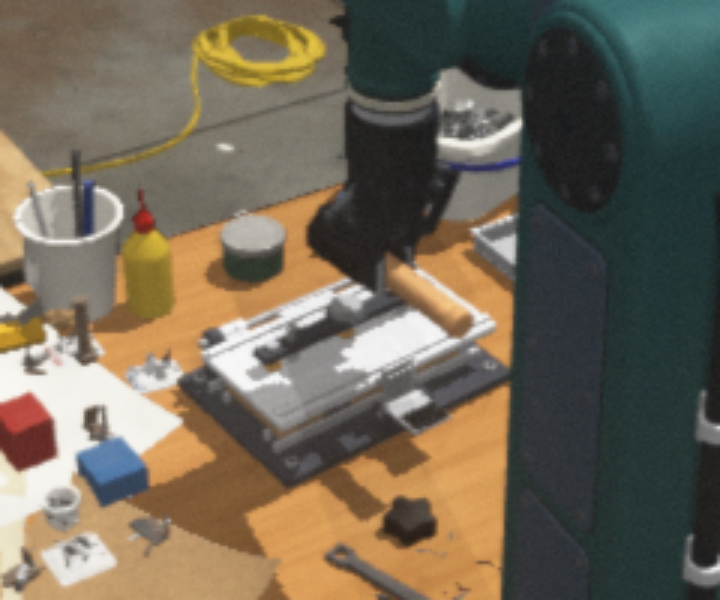

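View pics/y2.png

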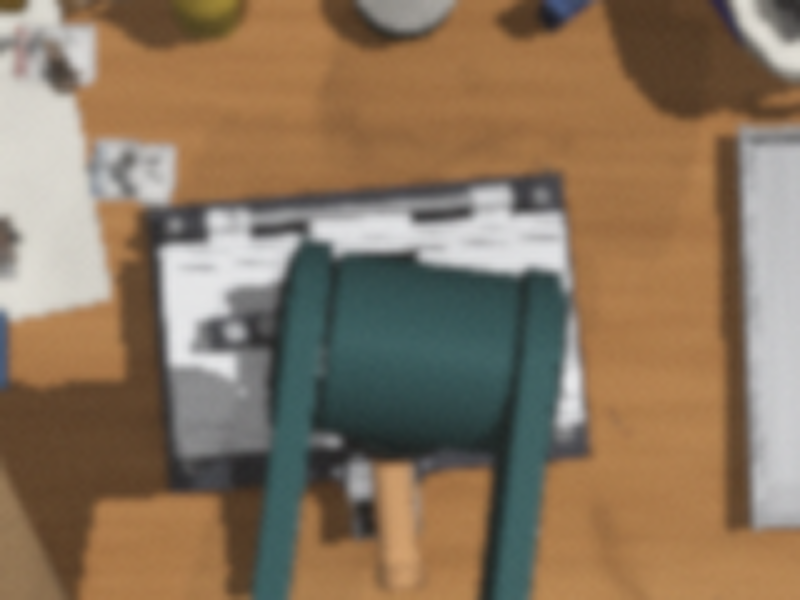

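Call:
send_rows:
  steps:
    - [[-4.5,0,20,0,0,0,0.1],[0,0,15,0,0,0,0.1],[0,0,0,0,0,0,0.1],[0,0,0,0,0,0,0.1]]

```text
time: 32.0
tcp_pos: [0.5365, -0.0035, 0.1115]
eef_rot: [[-0.995, -0.099, -0.002], [-0.099, 0.995, 0.0], [0.002, 0.0, -1.0]]
contact_force: [0.4, 0.0, -1.9]
width: 0.02
```

Run:
```python
from h import *
go(jig(-.051,0,.102),JY+np.pi)
p,w=pts("scene")
cv2.imwrite("pics/z.png",cv2.resize(p[180:290,270:400,::-1],None,fx=6,fy=5))
```

```text
t 32.0 tcp [ 0.5365 -0.0035  0.1115] shift(now axes) [ 0.7 -1.   9.5] turn [ 0.    -0.002  0.001] shift in target axes [ 0.7 -1.   9.5] F [ 0.4  0.  -1.9] w 0.02
```

View pics/z.png

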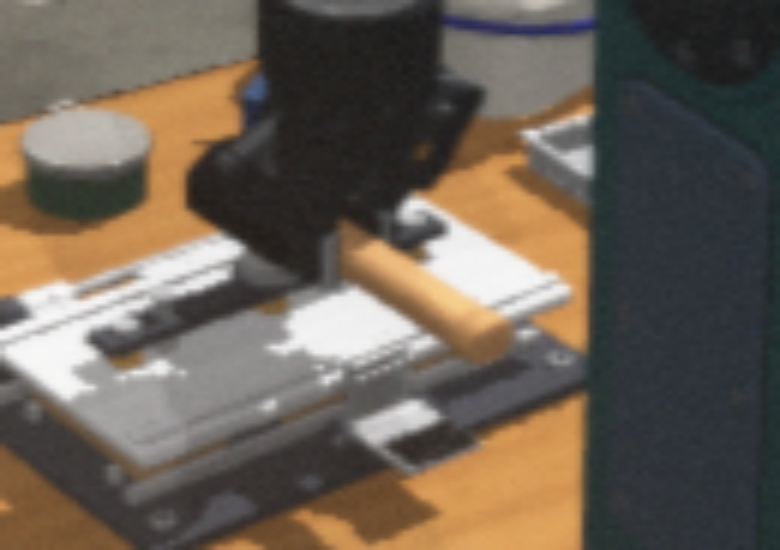

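Call:
send_rows:
  steps:
    - [[0,-1,7,0,0,0,0.1],[0,0,5,0,0,0,0.1],[0,0,5,0,0,0,0.1],[0,0,1,0,0,0,0.1],[0,0,0,0,0,0,0.1]]

```text
time: 32.55
tcp_pos: [0.5376, -0.0055, 0.0953]
eef_rot: [[-0.995, -0.098, 0.001], [-0.098, 0.995, -0.0], [-0.001, -0.0, -1.0]]
contact_force: [-3.0, -0.0, 4.4]
width: 0.0202
```

Call:
send_rows:
  steps:
    - [[0,0,2,0,0,0,0.1],[0,0,2,0,0,0,0.1],[0,0,0,0,0,0,0.1]]

```text
time: 32.85
tcp_pos: [0.5375, -0.0055, 0.0939]
eef_rot: [[-0.995, -0.098, 0.001], [-0.098, 0.995, -0.001], [-0.001, -0.001, -1.0]]
contact_force: [-9.3, -0.4, 14.3]
width: 0.02
```

Call:
send_rows:
  steps:
    - [[0,0,2,0,0,0,0.1],[0,0,1,0,0,0,0.1],[0,0,0,0,0,0,0.1]]

```text
time: 33.15
tcp_pos: [0.5374, -0.0056, 0.0934]
eef_rot: [[-0.995, -0.098, 0.002], [-0.098, 0.995, -0.001], [-0.002, -0.001, -1.0]]
contact_force: [-15.3, -0.2, 24.1]
width: 0.0203
```

Run:
```python
from h import *
print(sense()["contact_force"],sense()["tcp_pos"])
p,w=pts("scene")
cv2.imwrite("pics/A.png",cv2.resize(p[180:290,270:400,::-1],None,fx=6,fy=5))
```

```text
[-15.311   -0.1719  24.0901] [ 0.5374 -0.0056  0.0934]
```

View pics/A.png

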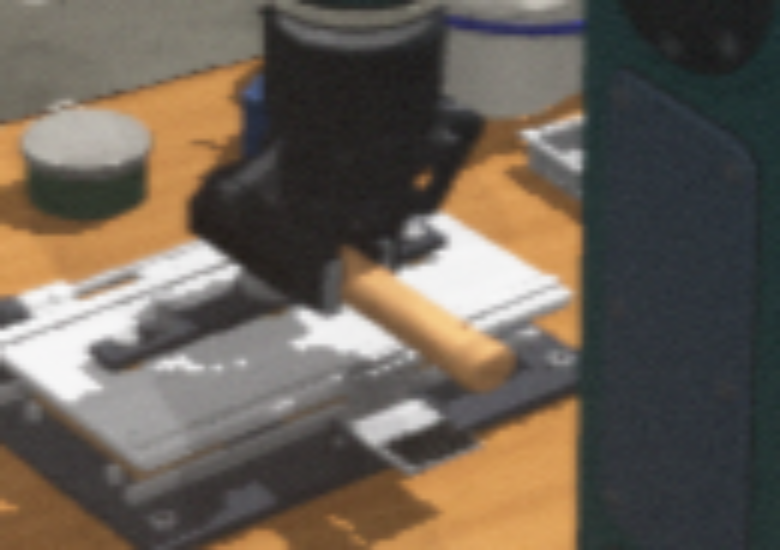

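Call:
send_rows:
  steps:
    - [[0,0,-10,0,0,0,0.1],[0,0,-30,0,0,0,0.1],[0,0,-25,0,0,0,0.1],[11,37,0,0,0,0,0.1],[11,37,0,0,0,0,0.1],[11,37,0,0,0,0,0.1],[11,37,0,0,0,0,0.1],[11,37,0,0,0,0,0.1],[12,40,0,0,0,0,0.1],[0,0,0,0,0,0.103,0.1],[0,0,0,0,0,0.103,0.1],[0,0,0,0,0,0.102,0.1]]

```text
time: 34.4
tcp_pos: [0.4482, 0.2128, 0.1513]
eef_rot: [[-0.977, 0.211, -0.001], [0.211, 0.977, -0.0], [0.001, -0.0, -1.0]]
contact_force: [-0.3, -0.7, -2.0]
width: 0.0204
```

Call:
send_rows:
  steps:
    - [[0,0,10,0,0,0,0.1],[0,0,0,0,0,0,0.1],[0,0,0,0,0,0,0.1]]

```text
time: 34.7
tcp_pos: [0.4482, 0.2118, 0.141]
eef_rot: [[-0.978, 0.207, -0.002], [0.207, 0.978, -0.001], [0.002, -0.001, -1.0]]
contact_force: [0.4, 1.2, -2.3]
width: 0.02
```

Run:
```python
from h import *
go([.444,.2127,.009],-.21+np.pi)
p,w=pts("scene")
cv2.imwrite("pics/B.png",cv2.resize(p[130:330,160:400,::-1],None,fx=3,fy=3))
```

```text
t 34.7 tcp [0.4482 0.2118 0.141 ] shift(now axes) [  4.    0.1 132. ] turn [-0.001 -0.002  0.001] shift in target axes [  4.3   0.  132. ] F [ 0.4  1.2 -2.3] w 0.02
```

View pics/B.png

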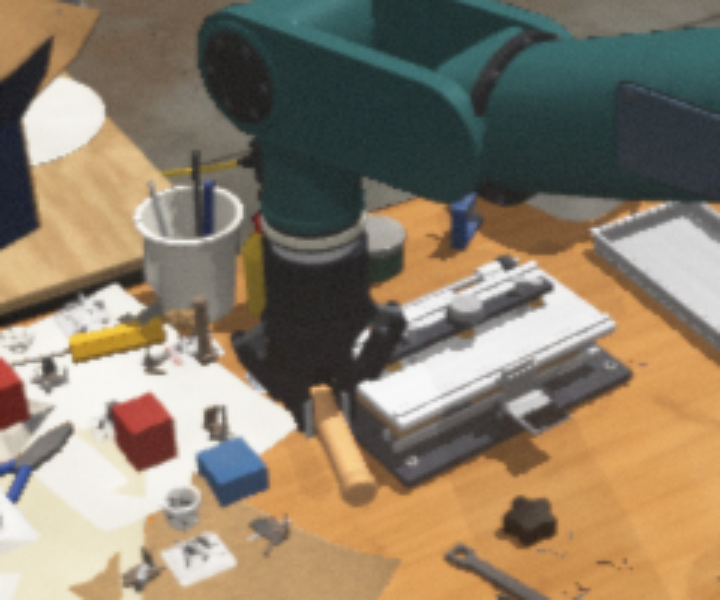

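Call:
send_rows:
  steps:
    - [[4,0,35,0,0,0,0.1],[0,0,40,0,0,0,0.1],[0,0,30,0,0,0,0.1],[0,0,15,0,0,0,0.1],[0,0,6,0,0,0,0.1],[0,0,0,0,0,0,0.1]]

```text
time: 35.35
tcp_pos: [0.4446, 0.2127, 0.0158]
eef_rot: [[-0.978, 0.208, -0.001], [0.208, 0.978, -0.0], [0.001, -0.001, -1.0]]
contact_force: [0.2, 0.6, -2.9]
width: 0.0203
```

Call:
send_rows:
  steps:
    - [[0,0,3,0,0,0,0.1],[0,0,0,0,0,0,0.1]]

```text
time: 35.55
tcp_pos: [0.4458, 0.2132, 0.0145]
eef_rot: [[-0.978, 0.208, 0.002], [0.208, 0.978, 0.001], [-0.002, 0.001, -1.0]]
contact_force: [-1.1, 0.5, -3.0]
width: 0.02
```

Call:
send_rows:
  steps:
    - [[0,0,3,0,0,0,0.1],[0,0,2,0,0,0,0.1],[0,0,0,0,0,0,0.1]]

```text
time: 35.85
tcp_pos: [0.4447, 0.2128, 0.0082]
eef_rot: [[-0.978, 0.208, -0.0], [0.208, 0.978, -0.0], [0.0, -0.0, -1.0]]
contact_force: [-0.1, 0.3, -1.7]
width: 0.0205
```

Call:
send_rows:
  steps:
    - [[0,0,0,0,0,0,0.35],[0,0,0,0,0,0,0.6],[0,0,0,0,0,0,0.6],[0,0,-20,0,0,0,0.6],[0,0,-40,0,0,0,0.6],[0,0,-40,0,0,0,0.6],[0,0,0,0,0,0,0]]
  force: 60

```text
time: 36.55
tcp_pos: [0.4493, 0.2144, 0.1157]
eef_rot: [[-0.978, 0.208, 0.014], [0.208, 0.978, 0.005], [-0.013, 0.007, -1.0]]
contact_force: [0.5, 0.3, 0.7]
width: 0.038
```

Run:
```python
from h import *
go(jig(-.116,0,.07),JY+np.pi)
p,w=pts("scene")
cv2.imwrite("pics/C.png",cv2.resize(p[130:330,160:400,::-1],None,fx=3,fy=3))
```

```text
t 36.55 tcp [0.4493 0.2144 0.1157] shift(now axes) [ -67.9 -216.2   45. ] turn [ 0.005  0.014 -0.308] shift in target axes [   0.2 -226.5   45.7] F [0.5 0.3 0.7] w 0.038
```

View pics/C.png

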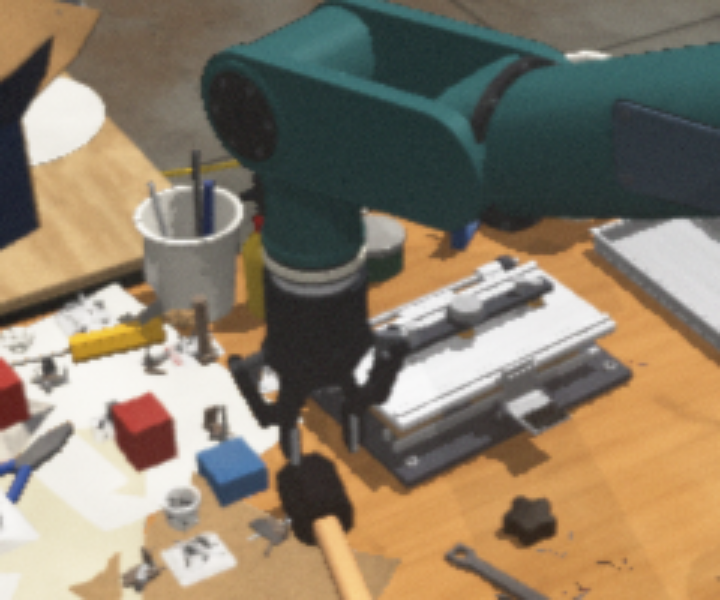

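Call:
send_rows:
  steps:
    - [[0,0,0,0,0,-0.103,0],[0,0,0,0,0,-0.103,0],[0,0,0,0,0,-0.102,0],[0,-45,0,0,0,0,0],[0,-45,0,0,0,0,0],[0,-45,0,0,0,0,0],[0,-45,0,0,0,0,0],[0,-45,10,0,0,0,0],[0,0,30,0,0,0,0],[0,0,0,0,0,0,0],[0,0,0,0,0,0,0]]

```text
time: 37.7
tcp_pos: [0.4657, -0.0106, 0.0671]
eef_rot: [[-0.995, -0.098, -0.004], [-0.098, 0.995, 0.001], [0.003, 0.001, -1.0]]
contact_force: [0.0, 0.1, 0.8]
width: -0.0
```

Run:
```python
from h import *
go(jig(-.115,0,.041),JY+np.pi)
```

```text
t 37.7 tcp [ 0.4657 -0.0106  0.0671] shift(now axes) [-6.6 -0.9 26.1] turn [ 0.001 -0.003  0.   ] shift in target axes [-6.5 -0.9 26.1] F [0.  0.1 0.8] w -0.0
```

Call:
send_rows:
  steps:
    - [[-6,0,10,0,0,0,0],[0,0,10,0,0,0,0],[0,0,5,0,0,0,0],[0,0,5,0,0,0,0],[0,0,5,0,0,0,0],[0,0,0,0,0,0,0],[0,0,0,0,0,0,0],[0,0,0,0,0,0,0],[0,0,0,0,0,0,0],[0,0,0,0,0,0,0]]

```text
time: 38.7
tcp_pos: [0.4723, -0.0099, 0.0343]
eef_rot: [[-0.995, -0.099, -0.001], [-0.099, 0.995, 0.001], [0.001, 0.001, -1.0]]
contact_force: [-5.0, 1.0, 7.1]
width: 0.0
```

Run:
```python
from h import *
go(jig(-.115,0,.041),JY+np.pi)
p,w=pts("scene")
cv2.imwrite("pics/D.png",cv2.resize(p[130:330,200:440,::-1],None,fx=3,fy=3))
```

```text
t 38.7 tcp [ 0.4723 -0.0099  0.0343] shift(now axes) [ 0.1 -0.9 -6.7] turn [ 0.001 -0.001  0.001] shift in target axes [ 0.1 -0.9 -6.7] F [-5.   1.   7.1] w 0.0
```

View pics/D.png

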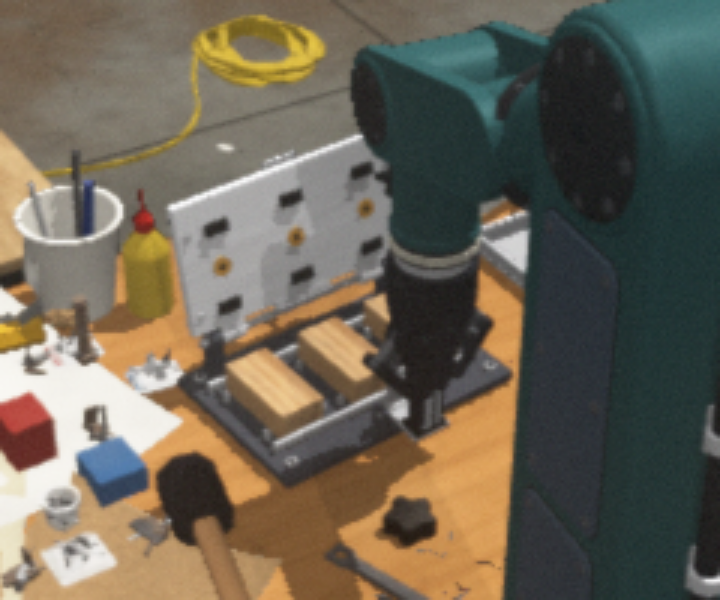

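Call:
send_rows:
  steps:
    - [[0,0,-30,0,0,0,0],[0,0,-45,0,0,0,0.72],[0,0,-20,0,0,0,0.72],[0,0,0,0,0,0,0.72]]

```text
time: 39.15
tcp_pos: [0.4756, -0.0107, 0.1326]
eef_rot: [[-0.995, -0.098, 0.009], [-0.098, 0.995, -0.001], [-0.009, -0.002, -1.0]]
contact_force: [0.2, 0.0, -0.0]
width: 0.0433
```

Run:
```python
from h import *
p,w=pts("top")
for n,c,r,z0,z1 in [("n1",(.5948,-.079),.055,.035,.06),("n2",(.5867,.0004),.055,.035,.06),("n3",(.5788,.0803),.055,.035,.06),("tray",(.597,-.292),.16,.012,.04)]:
    print(n,rect(w,c,r,z0,z1))
print([(np.round(r["location"],4).tolist(),round(float(r["conf"]),2)) for r in tip_of("top","mallet")][:1])
go([.596,-.0797,.10],JY+np.pi)
cv2.imwrite("pics/E.png",cv2.resize(p[180:370,180:500,::-1],None,fx=2.5,fy=2.5,interpolation=cv2.INTER_CUBIC))
```

```text
n1 (array([ 0.5971, -0.0763]), (90.0, 45.3), np.float64(0.073), 459, 0.0436)
n2 (array([0.5873, 0.0002]), (89.1, 45.0), np.float64(0.099), 431, 0.0435)
n3 (array([0.5784, 0.0796]), (89.9, 44.8), np.float64(0.098), 451, 0.0432)
tray (array([ 0.5956, -0.2947]), (244.0, 135.7), np.float64(0.028), 591, 0.0219)
[([0.4976, 0.2059, 0.0251], 0.86)]
t 39.25 tcp [ 0.4728 -0.0104  0.128 ] shift(now axes) [-115.8  -81.1   28.1] turn [-0.  0.  0.] shift in target axes [-115.8  -81.1   28. ] F [-0.7 -0.2 -0.1] w 0.0583
```

View pics/E.png

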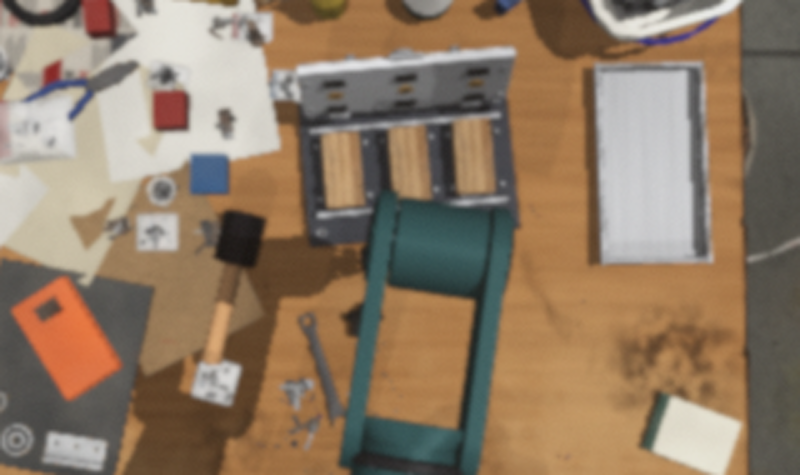

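Call:
send_rows:
  steps:
    - [[-38,-26,0,0,0,0,0.72],[-39,-26,0,0,0,0,0.72],[-39,-26,10,0,0,0,0.72],[0,0,25,0,0,0,0.72],[0,0,0,0,0,0,0.72],[0,0,0,0,0,0,0.72]]

```text
time: 39.85
tcp_pos: [0.594, -0.0761, 0.0906]
eef_rot: [[-0.995, -0.098, -0.006], [-0.098, 0.995, 0.001], [0.006, 0.002, -1.0]]
contact_force: [0.1, -0.6, 0.5]
width: 0.0613
```

Run:
```python
from h import *
go([.597,-.0765,.022],JY+np.pi)
```

```text
t 39.85 tcp [ 0.594  -0.0761  0.0906] shift(now axes) [-3.4 -0.8 68.6] turn [ 0.002 -0.006  0.   ] shift in target axes [-3.  -0.7 68.6] F [ 0.1 -0.6  0.5] w 0.0613
```

Call:
send_rows:
  steps:
    - [[-2,-0.5,30,0,0,0,0.72],[0,0,25,0,0,0,0.72],[0,0,11,0,0,0,0.72],[0,0,0,0,0,0,0],[0,0,0,0,0,0,0],[0,0,0,0,0,0,0],[0,0,0,0,0,0,0]]

```text
time: 40.55
tcp_pos: [0.5971, -0.0767, 0.028]
eef_rot: [[-0.995, -0.099, -0.002], [-0.099, 0.995, 0.0], [0.002, 0.0, -1.0]]
contact_force: [-5.9, 0.7, 0.7]
width: 0.0434
```

Run:
```python
from h import *
ty=.03; T=np.array([.5957,-.2945])
go(np.r_[T+.067*np.array([np.cos(ty),np.sin(ty)]),.11],ty+np.pi/2)
```

```text
t 40.55 tcp [ 0.5971 -0.0767  0.028 ] shift(now axes) [ -43.8 -221.2  -82.1] turn [-0.001 -0.002  1.64 ] shift in target axes [-217.7   59.   -82. ] F [-5.9  0.7  0.7] w 0.0434
```

Call:
send_rows:
  steps:
    - [[0,0,-30,0,0,0,0],[0,0,-40,0,0,0,0],[0,0,-20,0,0,0,0],[0,-44,0,0,0,0,0],[0,-44,0,0,0,0,0],[0,-44,0,0,0,0,0],[-22,-44,0,0,0,0,0],[-22,-44,0,0,0,0,0],[0,0,0,0,0,0.149,0],[0,0,0,0,0,0.149,0],[0,0,0,0,0,0.149,0],[0,0,0,0,0,0.149,0]]

```text
time: 41.75
tcp_pos: [0.6648, -0.2927, 0.1188]
eef_rot: [[-0.875, 0.483, 0.004], [0.483, 0.875, -0.002], [-0.005, 0.0, -1.0]]
contact_force: [0.6, -0.0, -0.4]
width: 0.0434
```

Call:
send_rows:
  steps:
    - [[0,0,0,0,0,0.149,0],[0,0,0,0,0,0.149,0],[0,0,0,0,0,0.149,0],[0,0,0,0,0,0.149,0],[0,0,0,0,0,0.149,0],[0,0,0,0,0,0.149,0],[0,0,0,0,0,0.149,0],[0,0,20,0,0,0,0],[0,0,0,0,0,0,0],[0,0,0,0,0,0,0]]

```text
time: 42.75
tcp_pos: [0.6637, -0.2919, 0.0976]
eef_rot: [[-0.03, 1.0, 0.001], [1.0, 0.03, -0.001], [-0.001, 0.001, -1.0]]
contact_force: [-0.1, -0.1, -0.5]
width: 0.0436
```

```bash
cat >> h.py <<'E'
TY=.03; T=np.array([.596,-.2937])
def tray(x,z): return np.r_[T+x*np.array([np.cos(TY),np.sin(TY)]),z]
E
python3 - <<'E'
from h import *
go(tray(.067,.017),TY+np.pi/2)
p,w=pts("top")
cv2.imwrite("pics/F.png",cv2.resize(p[180:370,300:500,::-1],None,fx=3,fy=3,interpolation=cv2.INTER_CUBIC))
p,w=pts("scene")
cv2.imwrite("pics/F2.png",cv2.resize(p[130:330,240:480,::-1],None,fx=3,fy=3))
E
```

```text
t 42.75 tcp [ 0.6637 -0.2919  0.0976] shift(now axes) [ 0.3 -0.8 80.6] turn [0.001 0.001 0.   ] shift in target axes [ 0.2 -0.7 80.6] F [-0.1 -0.1 -0.5] w 0.0436
```

View pics/F.png

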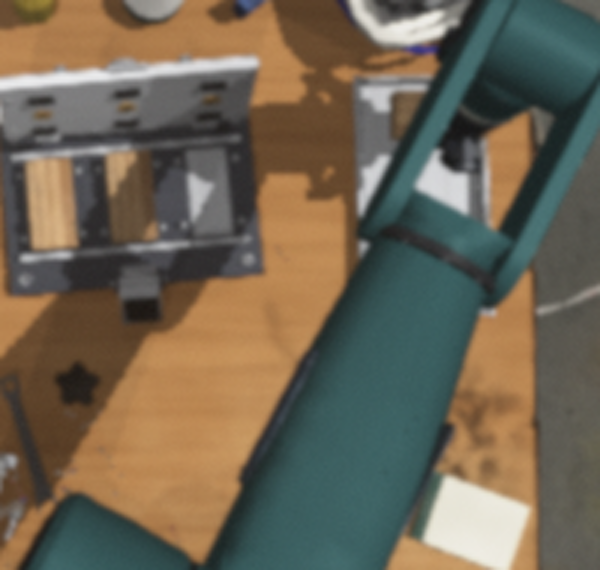

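View pics/F2.png

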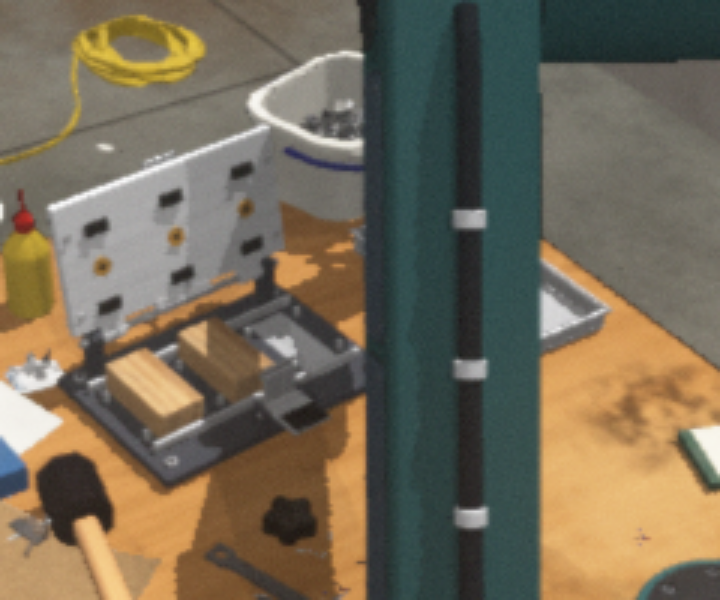

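Run:
```python
from h import *
p,w=pts("top")
m=(w[...,0]>.6)&(w[...,0]<.9)&(w[...,1]<-.12)&(w[...,1]>-.23)&(w[...,2]>.05)&(w[...,2]<.2)
P=w[m]; print(len(P)); print(P[np.argsort(P[:,0])[:8]])
```

```text
433
[[ 0.7369 -0.2281  0.1081]
 [ 0.7378 -0.2287  0.0897]
 [ 0.7386 -0.2267  0.1001]
 [ 0.7399 -0.2251  0.0933]
 [ 0.7401 -0.2283  0.1068]
 [ 0.7409 -0.2262  0.103 ]
 [ 0.7416 -0.224   0.0993]
 [ 0.742  -0.2215  0.0971]]
```

Call:
send_rows:
  steps:
    - [[0,-3,30,0,0,0,0],[0,0,25,0,0,0,0],[0,0,15,0,0,0,0],[0,0,7,0,0,0,0],[0,0,2,0,0,0,0],[0,0,0,0,0,0,0]]

```text
time: 43.5
tcp_pos: [0.661, -0.2921, 0.0194]
eef_rot: [[-0.03, 1.0, 0.002], [1.0, 0.03, -0.001], [-0.001, 0.002, -1.0]]
contact_force: [-0.3, -0.0, 0.1]
width: 0.0433
```

Call:
send_rows:
  steps:
    - [[0,0,1,0,0,0,0],[0,0,0,0,0,0,0.62],[0,0,0,0,0,0,0.62],[0,0,-20,0,0,0,0.62],[0,0,-40,0,0,0,0.62],[0,0,-45,0,0,0,0.62],[0,0,0,0,0,0,0.62]]

```text
time: 44.2
tcp_pos: [0.6644, -0.2939, 0.1335]
eef_rot: [[-0.03, 0.999, 0.016], [1.0, 0.03, -0.009], [-0.009, 0.016, -1.0]]
contact_force: [0.7, -0.7, 1.9]
width: 0.0528
```

Run:
```python
from h import *
go(np.array([.587,.0002,.11]),JY+np.pi)
p,w=pts("top")
cv2.imwrite("pics/G.png",cv2.resize(p[180:370,300:500,::-1],None,fx=3,fy=3,interpolation=cv2.INTER_CUBIC))
print(rect(w,tray(.064,0),.06,.024,.06))
```

```text
t 44.2 tcp [ 0.6644 -0.2939  0.1335] shift(now axes) [296.5 -68.9  19.7] turn [ 0.005  0.02  -1.639] shift in target axes [ 48.3 300.2  23.5] F [ 0.7 -0.7  1.9] w 0.0528
(array([ 0.6617, -0.2702]), (46.7, 44.2), np.float64(1.566), 179, 0.0327)
```

View pics/G.png

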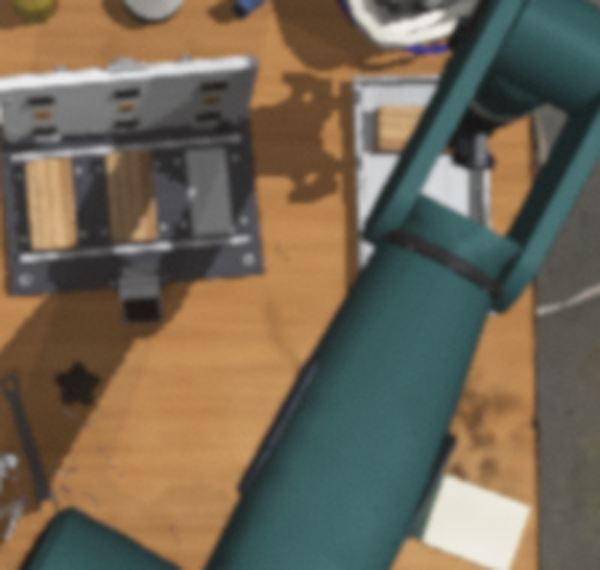

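Call:
send_rows:
  steps:
    - [[10,-40,0,0,0,0,0.72],[10,-40,0,0,0,0,0.72],[45,0,0,0,0,0,0.72],[46,0,0,0,0,-0.149,0.72],[0,0,0,0,0,-0.149,0.72],[0,0,0,0,0,-0.149,0.72],[0,0,0,0,0,-0.149,0.72],[0,0,0,0,0,-0.149,0.72],[0,0,0,0,0,-0.149,0.72],[0,0,0,0,0,-0.149,0.72],[0,0,0,0,0,-0.149,0.72],[0,0,0,0,0,-0.149,0.72]]

```text
time: 45.45
tcp_pos: [0.5765, -0.1829, 0.1213]
eef_rot: [[-0.981, 0.192, -0.002], [0.192, 0.981, 0.001], [0.002, 0.0, -1.0]]
contact_force: [-0.1, -1.1, -0.7]
width: 0.0611
```

Call:
send_rows:
  steps:
    - [[0,0,0,0,0,-0.149,0.72],[0,0,0,0,0,-0.149,0.72],[0,0,0,0,0,0,0.72],[0,0,0,0,0,0,0.72]]

```text
time: 45.85
tcp_pos: [0.5767, -0.183, 0.1216]
eef_rot: [[-0.995, -0.095, -0.001], [-0.095, 0.995, 0.0], [0.001, 0.0, -1.0]]
contact_force: [-0.4, -0.3, -0.4]
width: 0.0616
```

Run:
```python
from h import *
go(np.array([.587,.0002,.08]),JY+np.pi)
```

```text
t 45.85 tcp [ 0.5767 -0.183   0.1216] shift(now axes) [-27.7 181.4  41.7] turn [ 0.    -0.001 -0.003] shift in target axes [-28.2 181.3  41.6] F [-0.4 -0.3 -0.4] w 0.0616
```

Call:
send_rows:
  steps:
    - [[-7,45,0,0,0,-0.003,0.72],[-7,45,0,0,0,0,0.72],[-7,45,0,0,0,0,0.72],[-7,46,0,0,0,0,0.72],[0,0,35,0,0,0,0.72],[0,0,0,0,0,0,0.72],[0,0,0,0,0,0,0.72]]

```text
time: 46.55
tcp_pos: [0.5858, -0.0005, 0.0863]
eef_rot: [[-0.995, -0.1, -0.003], [-0.1, 0.995, -0.0], [0.003, 0.0, -1.0]]
contact_force: [0.2, -1.2, 0.3]
width: 0.0617
```

Run:
```python
from h import *
go(np.array([.587,.0002,.026]),JY+np.pi)
p,w=pts("scene")
cv2.imwrite("pics/H.png",cv2.resize(p[130:330,200:440,::-1],None,fx=3,fy=3))
```

```text
t 46.55 tcp [ 0.5858 -0.0005  0.0863] shift(now axes) [-1.4  0.5 60.3] turn [ 0.    -0.003  0.002] shift in target axes [-1.3  0.6 60.3] F [ 0.2 -1.2  0.3] w 0.0617
```

View pics/H.png

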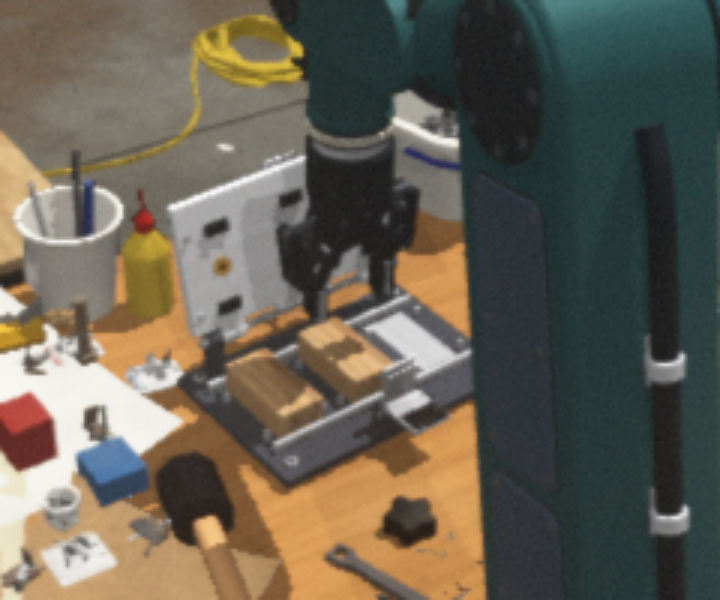

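Call:
send_rows:
  steps:
    - [[-1,0.5,30,0,0,0,0.72],[0,0,20,0,0,0,0.72],[0,0,9,0,0,0,0.72],[0,0,0,0,0,0,0],[0,0,0,0,0,0,0],[0,0,0,0,0,0,0],[0,0,0,0,0,0,0],[0,0,-30,0,0,0,0],[0,0,-40,0,0,0,0],[0,0,-20,0,0,0,0]]

```text
time: 47.6
tcp_pos: [0.5896, 0.0003, 0.1228]
eef_rot: [[-0.995, -0.101, 0.006], [-0.101, 0.995, -0.001], [-0.006, -0.001, -1.0]]
contact_force: [0.7, 0.3, -0.2]
width: 0.0434
```

Run:
```python
from h import *
go(tray(-.003,.11),TY+np.pi/2)
```

```text
t 47.6 tcp [0.5896 0.0003 0.1228] shift(now axes) [  26.4 -292.9   13.1] turn [0.004 0.006 1.642] shift in target axes [-294.    -5.4   12.8] F [ 0.7  0.3 -0.2] w 0.0434
```

Call:
send_rows:
  steps:
    - [[3,-45,0,0,0,0,0],[4,-45,0,0,0,0,0],[4,-45,0,0,0,0,0],[4,-45,0,0,0,0,0],[4,-45,0,0,0,0,0],[4,-45,0,0,0,0,0],[2,-23,0,0,0,0,0],[0,0,0,0,0,0.149,0],[0,0,0,0,0,0.149,0],[0,0,0,0,0,0.149,0],[0,0,0,0,0,0.149,0],[0,0,0,0,0,0.149,0]]

```text
time: 48.8
tcp_pos: [0.5926, -0.2938, 0.1189]
eef_rot: [[-0.796, 0.605, 0.001], [0.605, 0.796, -0.0], [-0.001, 0.0, -1.0]]
contact_force: [0.7, 1.1, -0.5]
width: 0.043
```

Call:
send_rows:
  steps:
    - [[0,0,0,0,0,0.149,0],[0,0,0,0,0,0.149,0],[0,0,0,0,0,0.149,0],[0,0,0,0,0,0.149,0],[0,0,0,0,0,0.149,0],[0,0,0,0,0,0.149,0],[0,0,20,0,0,0,0],[0,0,0,0,0,0,0],[0,0,0,0,0,0,0]]

```text
time: 49.7
tcp_pos: [0.5921, -0.2934, 0.0981]
eef_rot: [[-0.033, 0.999, -0.001], [0.999, 0.033, 0.001], [0.001, -0.001, -1.0]]
contact_force: [-0.2, 0.6, -0.2]
width: 0.0434
```

Run:
```python
from h import *
go(tray(-.003,.017),TY+np.pi/2)
```

```text
t 49.7 tcp [ 0.5921 -0.2934  0.0981] shift(now axes) [-0.4  0.9 81.1] turn [-0.001 -0.001  0.003] shift in target axes [-0.4  0.9 81.1] F [-0.2  0.6 -0.2] w 0.0434
```

Call:
send_rows:
  steps:
    - [[0,0,30,0,0,0,0],[0,0,25,0,0,0,0],[0,0,15,0,0,0,0],[0,0,7,0,0,0,0],[0,0,3,0,0,0,0],[0,0,0,0,0,0,0]]

```text
time: 50.3
tcp_pos: [0.593, -0.294, 0.0192]
eef_rot: [[-0.033, 0.999, 0.001], [0.999, 0.033, -0.001], [-0.001, 0.001, -1.0]]
contact_force: [-1.0, 0.5, 0.5]
width: 0.0438
```

Call:
send_rows:
  steps:
    - [[0,0,0,0,0,0,0.57],[0,0,0,0,0,0,0.57],[0,0,-20,0,0,0,0.57],[0,0,-40,0,0,0,0.57],[0,0,-45,0,0,0,0.57],[0,0,0,0,0,0,0.72]]

```text
time: 50.9
tcp_pos: [0.5967, -0.2962, 0.1341]
eef_rot: [[-0.033, 0.999, 0.015], [0.999, 0.033, -0.009], [-0.01, 0.015, -1.0]]
contact_force: [0.5, -0.2, 1.8]
width: 0.0604
```

Run:
```python
from h import *
go(np.array([.5785,.0796,.08]),JY+np.pi)
p,w=pts("top")
cv2.imwrite("pics/I.png",cv2.resize(p[180:370,300:500,::-1],None,fx=3,fy=3,interpolation=cv2.INTER_CUBIC))
print(rect(w,tray(.064,0),.06,.024,.06),rect(w,tray(-.003,0),.06,.024,.06),rect(w,(.5785,.0796),.055,.035,.06))
```

```text
t 50.9 tcp [ 0.5967 -0.2962  0.1341] shift(now axes) [376.7  -6.5  50.2] turn [ 0.003  0.02  -1.636] shift in target axes [-18.7 375.8  54.1] F [ 0.5 -0.2  1.8] w 0.0604
(array([ 0.6608, -0.2848]), (76.5, 46.0), np.float64(1.556), 350, 0.0326) (array([ 0.592 , -0.2762]), (56.3, 43.3), np.float64(1.571), 219, 0.0324) (array([0.5785, 0.0796]), (90.9, 44.7), np.float64(0.099), 455, 0.0432)
```

View pics/I.png

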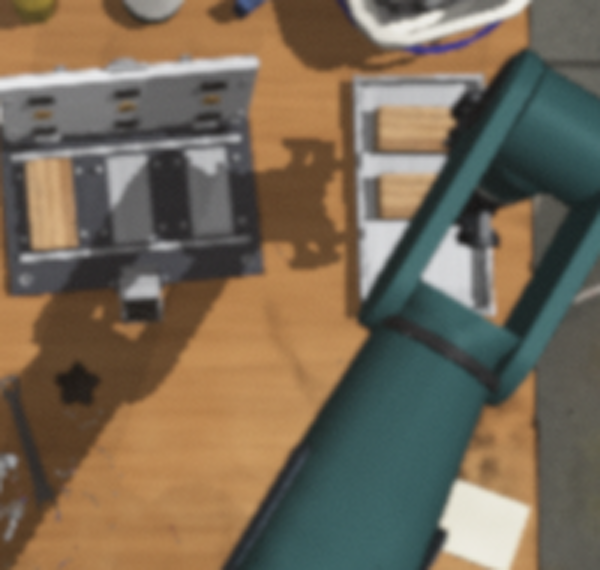

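Two blocks lie flat in the tray. Now the third.

Call:
send_rows:
  steps:
    - [[42,-5,0,0,0,0,0.72],[42,-5,0,0,0,0,0.72],[42,0,0,0,0,0,0.72],[42,0,0,0,0,0,0.72],[42,0,0,0,0,0,0.72],[42,0,0,0,0,0,0.72],[42,0,0,0,0,-0.149,0.72],[42,0,0,0,0,-0.149,0.72],[0,0,0,0,0,-0.149,0.72],[0,0,0,0,0,-0.149,0.72],[0,0,0,0,0,-0.149,0.72],[0,0,0,0,0,-0.149,0.72]]

```text
time: 52.15
tcp_pos: [0.5645, 0.0414, 0.1223]
eef_rot: [[-0.804, 0.595, -0.002], [0.595, 0.804, -0.0], [0.001, -0.001, -1.0]]
contact_force: [-0.3, -0.5, -1.4]
width: 0.0617
```

Call:
send_rows:
  steps:
    - [[0,0,0,0,0,-0.149,0.72],[0,0,0,0,0,-0.149,0.72],[0,0,0,0,0,-0.149,0.72],[0,0,0,0,0,-0.149,0.72],[0,0,0,0,0,-0.146,0.72],[0,0,0,0,0,0,0.72],[0,0,0,0,0,0,0.72]]

```text
time: 52.85
tcp_pos: [0.5647, 0.0411, 0.1226]
eef_rot: [[-0.995, -0.095, -0.001], [-0.095, 0.995, -0.0], [0.001, 0.0, -1.0]]
contact_force: [0.3, -0.3, -0.3]
width: 0.0613
```

Run:
```python
from h import *
go(np.array([.5785,.0796,.08]),JY+np.pi)
```

```text
t 52.85 tcp [0.5647 0.0411 0.1226] shift(now axes) [-17.4  37.   42.6] turn [ 0.    -0.001 -0.003] shift in target axes [-17.5  36.9  42.6] F [ 0.3 -0.3 -0.3] w 0.0613
```

Call:
send_rows:
  steps:
    - [[-17.5,37,0,0,0,-0.003,0.72],[0,0,35,0,0,0,0.72],[0,0,0,0,0,0,0.72],[0,0,0,0,0,0,0.72]]

```text
time: 53.25
tcp_pos: [0.5778, 0.0794, 0.0872]
eef_rot: [[-0.995, -0.1, -0.003], [-0.1, 0.995, -0.001], [0.004, -0.0, -1.0]]
contact_force: [0.5, -0.4, 0.9]
width: 0.0616
```

Run:
```python
from h import *
go(np.array([.5785,.0796,.026]),JY+np.pi)
```

```text
t 53.25 tcp [0.5778 0.0794 0.0872] shift(now axes) [-0.9  0.1 61.2] turn [-0.    -0.004  0.002] shift in target axes [-0.7  0.1 61.2] F [ 0.5 -0.4  0.9] w 0.0616
```

Call:
send_rows:
  steps:
    - [[-1,0,30,0,0,0,0.72],[0,0,20,0,0,0,0.72],[0,0,10,0,0,0,0.72],[0,0,0,0,0,0,0],[0,0,0,0,0,0,0],[0,0,0,0,0,0,0],[0,0,0,0,0,0,0],[0,0,-30,0,0,0,0],[0,0,-40,0,0,0,0],[0,0,-20,0,0,0,0],[0,0,0,0,0,0,0]]

```text
time: 54.35
tcp_pos: [0.5829, 0.0799, 0.1237]
eef_rot: [[-0.995, -0.101, 0.01], [-0.101, 0.995, 0.0], [-0.01, -0.001, -1.0]]
contact_force: [-0.2, -0.5, -0.6]
width: 0.0431
```

Run:
```python
from h import *
go(tray(-.072,.11),TY+np.pi/2)
```

```text
t 54.35 tcp [0.5829 0.0799 0.1237] shift(now axes) [  96.7 -367.9   13. ] turn [0.008 0.008 1.642] shift in target axes [-373.9  -70.1   13.7] F [-0.2 -0.5 -0.6] w 0.0431
```

Call:
send_rows:
  steps:
    - [[10,-41,0,0,0,0,0],[10,-41,0,0,0,0,0],[10,-41,0,0,0,0,0],[10,-41,0,0,0,0,0],[10,-41,0,0,0,0,0],[11,-41,0,0,0,0,0],[11,-41,0,0,0,0,0],[11,-41,0,0,0,0,0],[11,-41,0,0,0,0,0],[0,0,0,0,0,0.149,0],[0,0,0,0,0,0.149,0],[0,0,0,0,0,0.149,0]]

```text
time: 55.55
tcp_pos: [0.5226, -0.2969, 0.116]
eef_rot: [[-0.938, 0.346, -0.003], [0.346, 0.938, 0.002], [0.003, 0.001, -1.0]]
contact_force: [-0.7, 0.5, -0.4]
width: 0.0435
```

Call:
send_rows:
  steps:
    - [[0,0,0,0,0,0.149,0],[0,0,0,0,0,0.149,0],[0,0,0,0,0,0.149,0],[0,0,0,0,0,0.149,0],[0,0,0,0,0,0.149,0],[0,0,0,0,0,0.149,0],[0,0,0,0,0,0.149,0],[0,0,0,0,0,0.149,0],[0,0,20,0,0,0,0],[0,0,0,0,0,0,0],[0,0,0,0,0,0,0]]

```text
time: 56.65
tcp_pos: [0.5227, -0.2961, 0.0964]
eef_rot: [[-0.033, 0.999, -0.003], [0.999, 0.033, 0.002], [0.002, -0.003, -1.0]]
contact_force: [1.1, 0.1, 0.1]
width: 0.0434
```

Run:
```python
from h import *
go(tray(-.072,.017),TY+np.pi/2)
p,w=pts("top")
cv2.imwrite("pics/J.png",cv2.resize(p[180:370,300:500,::-1],None,fx=3,fy=3,interpolation=cv2.INTER_CUBIC))
print(rect(w,tray(.064,0),.06,.024,.06),rect(w,tray(-.003,0),.06,.024,.06))
```

```text
t 56.65 tcp [ 0.5227 -0.2961  0.0964] shift(now axes) [ 0.   1.6 79.4] turn [-0.003 -0.002  0.003] shift in target axes [ 0.2  1.4 79.4] F [1.1 0.1 0.1] w 0.0434
(array([ 0.6607, -0.2922]), (89.4, 46.2), np.float64(1.557), 453, 0.0322) (array([ 0.5921, -0.2936]), (90.2, 43.4), np.float64(-1.558), 342, 0.0322)
```

View pics/J.png

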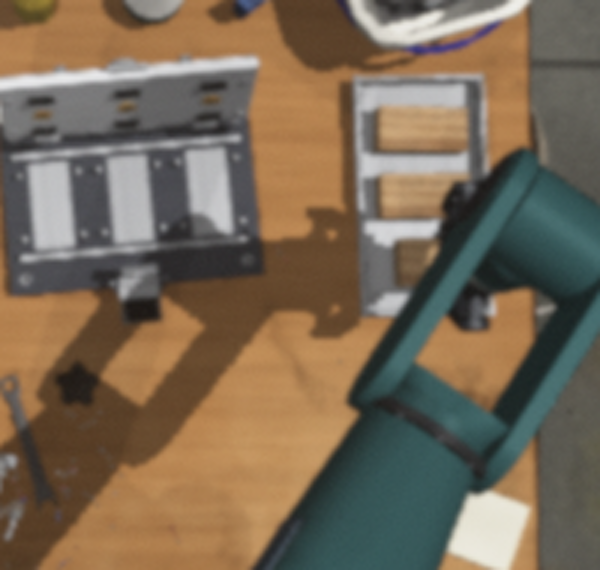

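Call:
send_rows:
  steps:
    - [[0,1,30,0,0,0,0],[0,0,25,0,0,0,0],[0,0,13,0,0,0,0],[0,0,7,0,0,0,0],[0,0,3,0,0,0,0],[0,0,0,0,0,0,0]]

```text
time: 57.3
tcp_pos: [0.5252, -0.2972, 0.0211]
eef_rot: [[-0.033, 0.999, 0.001], [0.999, 0.033, -0.001], [-0.001, 0.001, -1.0]]
contact_force: [1.3, 0.6, -0.7]
width: 0.0434
```

Call:
send_rows:
  steps:
    - [[0,0,0,0,0,0,0.57],[0,0,0,0,0,0,0.57],[0,0,-20,0,0,0,0.57],[0,0,-40,0,0,0,0.57],[0,0,-45,0,0,0,0.57],[0,0,-45,0,0,0,0.57],[0,0,-45,0,0,0,0],[0,0,-20,0,0,0,0],[0,0,0,0,0,0,0]]

```text
time: 58.2
tcp_pos: [0.5265, -0.298, 0.2419]
eef_rot: [[-0.033, 0.999, 0.01], [0.999, 0.033, -0.007], [-0.007, 0.009, -1.0]]
contact_force: [0.5, -0.3, 0.3]
width: 0.0056
```

Run:
```python
from h import *
go(leafpt(-.085,.245),JY+np.pi)
p,w=pts("top")
cv2.imwrite("pics/K.png",cv2.resize(p[180:370,300:500,::-1],None,fx=3,fy=3,interpolation=cv2.INTER_CUBIC))
print(rect(w,tray(.064,0),.06,.024,.06),rect(w,tray(-.003,0),.06,.024,.06),rect(w,tray(-.072,0),.06,.024,.06))
```

```text
t 58.2 tcp [ 0.5265 -0.298   0.2419] shift(now axes) [306.2 222.8  -3.2] turn [ 0.001  0.013 -1.636] shift in target axes [-242.1  291.1   -3.1] F [ 0.5 -0.3  0.3] w 0.0056
(array([ 0.6612, -0.2916]), (90.7, 46.8), np.float64(1.536), 446, 0.0321) (array([ 0.5921, -0.294 ]), (90.8, 43.4), np.float64(-1.548), 454, 0.0324) (array([ 0.5251, -0.2964]), (90.7, 44.8), np.float64(-1.545), 406, 0.0323)
```

View pics/K.png

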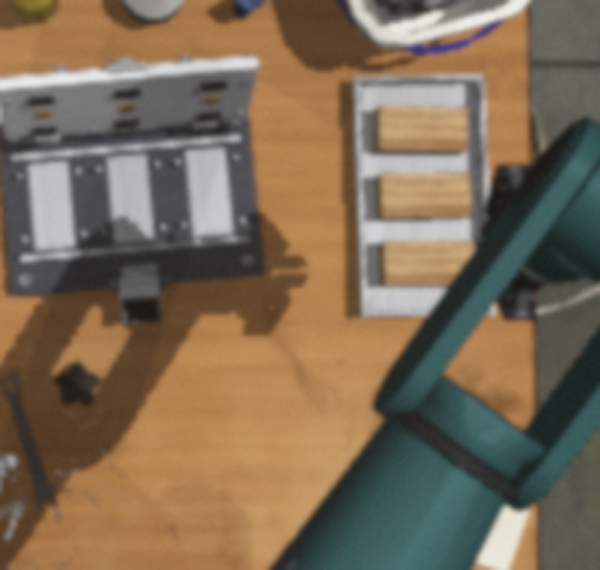

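Call:
send_rows:
  steps:
    - [[0,0,-10,0,0,-0.149,0],[0,0,0,0,0,-0.149,0],[0,0,0,0,0,-0.149,0],[0,0,0,0,0,-0.149,0],[0,0,0,0,0,-0.149,0],[0,0,0,0,0,-0.149,0],[0,0,0,0,0,-0.149,0],[0,0,0,0,0,-0.149,0],[0,0,0,0,0,-0.149,0],[0,0,0,0,0,-0.149,0],[0,0,0,0,0,-0.146,0],[0,0,0,0,0,0,0]]

```text
time: 59.45
tcp_pos: [0.5239, -0.2963, 0.2425]
eef_rot: [[-0.995, -0.098, -0.004], [-0.098, 0.995, 0.003], [0.004, 0.003, -1.0]]
contact_force: [0.3, 0.6, -1.0]
width: 0.0003
```

Call:
send_rows:
  steps:
    - [[-30,36,0,0,0,0,0],[-30,36,0,0,0,0,0],[-30,36,0,0,0,0,0],[-30,36,0,0,0,0,0],[-30,36,0,0,0,0,0],[-30,36,0,0,0,0,0],[-30,36,0,0,0,0,0],[-30,36,0,0,0,0,0],[0,0,0,0,0,0,0],[0,0,0,0,0,0,0]]

```text
time: 60.45
tcp_pos: [0.7351, 0.0146, 0.2421]
eef_rot: [[-0.995, -0.098, -0.005], [-0.098, 0.995, -0.0], [0.005, 0.0, -1.0]]
contact_force: [-0.6, 0.2, -0.5]
width: -0.0
```

Run:
```python
from h import *
go(leafpt(-.085,.172),JY+np.pi)
p,w=pts("scene")
cv2.imwrite("pics/L.png",cv2.resize(p[130:330,200:440,::-1],None,fx=3,fy=3))
```

```text
t 60.45 tcp [0.7351 0.0146 0.2421] shift(now axes) [-4.2  0.3 70.1] turn [ 0.    -0.005 -0.   ] shift in target axes [-3.9  0.3 70.1] F [-0.6  0.2 -0.5] w -0.0
```

View pics/L.png

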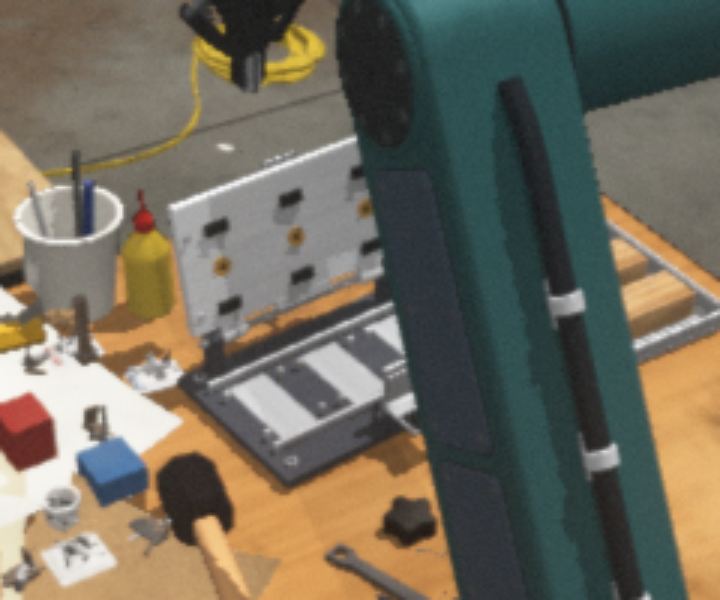

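Call:
send_rows:
  steps:
    - [[0,0,35,0,0,0,0],[0,0,35,0,0,0,0],[0,0,5,0,0,0,0],[14,0,0,0,0,0,0],[14,0,0,0,0,0,0],[14,0,0,0,0,0,0],[14,0,0,0,0,0,0],[13,0,0,0,0,0,0],[14,0,2,0,0,0,0],[14,0,2,0,0,0,0],[0,0,0,0,0,0,0]]

```text
time: 61.6
tcp_pos: [0.6387, 0.0024, 0.1694]
eef_rot: [[-0.995, -0.095, 0.005], [-0.095, 0.995, -0.001], [-0.005, -0.001, -1.0]]
contact_force: [1.3, 0.2, 2.5]
width: -0.0002
```

Run:
```python
from h import *
go(leafpt(.044,.158),JY+np.pi)
```

```text
t 61.6 tcp [0.6387 0.0024 0.1694] shift(now axes) [28.   3.  11.3] turn [-0.001  0.005 -0.002] shift in target axes [27.9  3.1 11.4] F [1.3 0.2 2.5] w -0.0002
```

Call:
send_rows:
  steps:
    - [[14,1,5,0,0,0,0],[14,1,6,0,0,0,0],[12,0,9,0,0,0,0],[12,0,9,0,0,0,0],[10,0,11,0,0,0,0],[9,0,12,0,0,0,0],[6,0,13,0,0,0,0],[6,0,13,0,0,0,0],[0,0,0,0,0,0,0]]

```text
time: 62.5
tcp_pos: [0.5553, -0.0031, 0.0879]
eef_rot: [[-0.995, -0.096, -0.001], [-0.096, 0.995, -0.0], [0.001, -0.0, -1.0]]
contact_force: [-0.1, 0.2, 1.8]
width: 0.0001
```

Run:
```python
from h import *
go(leafpt(.1035,.073),JY+np.pi)
p,w=pts("scene")
cv2.imwrite("pics/M.png",cv2.resize(p[130:330,200:440,::-1],None,fx=3,fy=3))
```

```text
t 62.5 tcp [ 0.5553 -0.0031  0.0879] shift(now axes) [ 3.9  0.4 14.9] turn [-0.    -0.001 -0.001] shift in target axes [ 3.9  0.4 14.9] F [-0.1  0.2  1.8] w 0.0001
```

View pics/M.png

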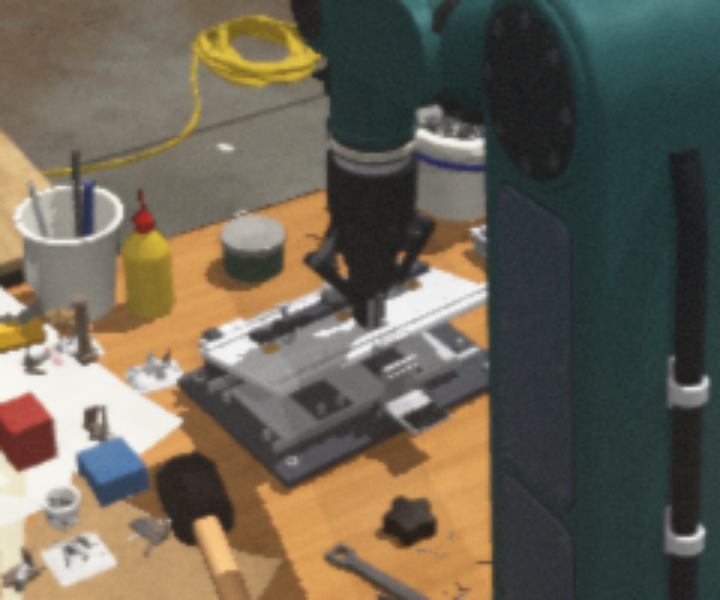

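Call:
send_rows:
  steps:
    - [[2,0,7,0,0,0,0],[2,0,7,0,0,0,0],[0,0,5,0,0,0,0],[0,0,4,0,0,0,0],[0,0,4,0,0,0,0],[0,0,3,0,0,0,0],[0,0,2,0,0,0,0],[0,0,0,0,0,0,0]]

```text
time: 63.35
tcp_pos: [0.552, -0.0028, 0.0585]
eef_rot: [[-0.995, -0.098, 0.0], [-0.098, 0.995, -0.001], [-0.0, -0.001, -1.0]]
contact_force: [-4.8, -0.6, 13.1]
width: -0.0001
```

On its stop. Back off and check.

Call:
send_rows:
  steps:
    - [[0,0,-5,0,0,0,0],[0,0,-30,0,0,0,0],[0,0,-40,0,0,0,0],[0,0,-40,0,0,0,0],[40,0,-20,0,0,0,0],[45,0,0,0,0,0,0],[45,0,0,0,0,0,0],[0,0,0,0,0,0,0]]

```text
time: 64.15
tcp_pos: [0.4173, -0.0149, 0.1893]
eef_rot: [[-0.995, -0.097, -0.005], [-0.097, 0.995, 0.001], [0.005, 0.001, -1.0]]
contact_force: [1.4, -0.0, -0.2]
width: 0.0001
```

Run:
```python
from h import *
p,w=pts("top")
cv2.imwrite("pics/N.png",cv2.resize(p[180:370,180:500,::-1],None,fx=2.5,fy=2.5,interpolation=cv2.INTER_CUBIC))
for x in (-.06,-.03,.03):
  for y in (-.1,.09):
    c=jig(x,y,0); m=(np.hypot(w[...,0]-c[0],w[...,1]-c[1])<.008); print(x,y,np.median(w[m][:,2]))
for x in (.064,-.003,-.072): print(rect(w,tray(x,0),.06,.024,.06))
print(rect(w,(.495,.203),.05,.042,.06))
print([(np.round(r["location"],4).tolist(),round(float(r["conf"]),2)) for r in tip_of("top","mallet")][:1])
for q in ["oil_bottle","tin_small","bolt_2","knob_star"]: print(q,[np.round(r["location"],4).tolist() for r in tip_of("top",q)][:1])
s=sense(); print(s["time"],s["tcp_pos"],s["contact_force"])
```

```text
-0.06 -0.1 0.0632982515843783
-0.06 0.09 0.06299866766360693
-0.03 -0.1 0.05943114485983297
-0.03 0.09 0.05981392856951389
0.03 -0.1 0.05801036118006738
0.03 0.09 0.06056546994438597
(array([ 0.6607, -0.292 ]), (90.9, 46.2), np.float64(-1.567), 452, 0.0323)
(array([ 0.5922, -0.2942]), (91.3, 43.4), np.float64(-1.547), 449, 0.0328)
(array([ 0.5249, -0.2961]), (91.7, 45.1), np.float64(-1.556), 453, 0.0329)
(array([0.4954, 0.2024]), (61.7, 45.4), np.float64(-0.149), 240, 0.0481)
[([0.494, 0.2064, 0.0259], 0.7)]
oil_bottle [[0.5946, -0.2955, -0.0006]]
tin_small [[0.802, -0.0189, 0.0002]]
bolt_2 [[0.7448, 0.1889, -0.0006]]
knob_star [[0.5847, 0.0026, 0.0937]]
64.45 [ 0.4237 -0.0154  0.1912] [ 0.0238  0.0381 -0.2245]
```

View pics/N.png

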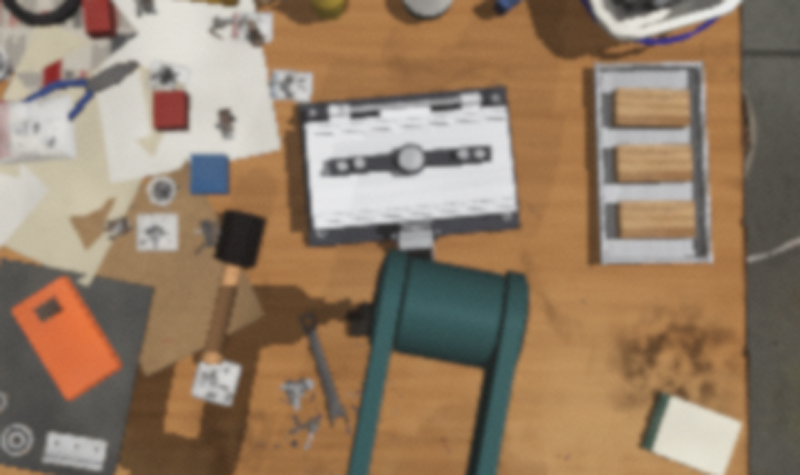

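```bash
python3 -c "
from rig import *
print(hand_in())"
```

```text
the job is handed in; nothing more can be done
None
```

I ran the whole job and handed it in at about 64 s of the 210 s. The hand-in gives no verdict.

**What I did**
1. Pressed the key, and the leaf sprung open.
2. Seated all three blocks in the nests, with their tops at 43–44 mm.
3. Swung the leaf over and pressed it until it held with no finger on it.
4. Pressed the punch down with the mallet head until it met a hard stop. The tool travelled about 8 mm from first contact and reached about 24 N. I could not read the punch joint directly, so that is the evidence for a full stroke.
5. Laid the mallet back, opened the leaf with the key, and moved the blocks to the tray.
6. Shut the empty jig the same way.

**Last checks**
- **Leaf:** its face is level at about 59 mm with the arm clear, so the catch is holding it.
- **Blocks:** all three lie flat on the tray floor with their tops at 32–33 mm, about 67–69 mm apart.
- **Mallet:** its head is within about 3 mm of where it lay.
- **Arm:** clear of everything, with the wrist force near zero.

**What disagreed or stayed unconfirmed**
- **First-seated block:** after the strike, the block in nest_1 had shifted about 3.5 mm within its nest. That is inside the 8 mm limit.
- **Oil bottle and star knob:** in the final check the detector gave wrong locations for both, placing the bottle in the tray and the knob on the punch. The arm also hid the knob in the last picture. Neither looked moved in the earlier pictures, and the tin and bolt read in place.

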